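# Pull the lamp cassettes from a cold-light source with a hook picker

### The job

Make the microscope's light source safe by turning its orange dial, recessed inside the yellow guard frame, fully anticlockwise to the off stop; only then take the hook picker from its stand, hook every lamp cassette out of its deep well by its bail and set it down (do not drop it) standing upright on the floor of the grey tray, not stacked. Do not touch the cassettes with the gripper's fingers, finish by hanging the picker back in its stand, upright with its collar resting on the fork, and leave the cleaner bottle, mug and screwdriver alone.

Things in the scene. Friction and masses are not known exactly. Their poses are not given: they have to be found in the camera images.
- lamp: cold-light source, white housing fixed to the bench, 120 (x) by 360 (y) by 140 mm high; origin: centre of its underside, x away from the robot, y to the left, z up. Three deep wells open at the top, centred at x = 0, y = -15, 60 and 135 mm, each 92 (x) by 62 mm (y) inside, floor 10 mm and rim 140 mm above the bench
- guard (a point): centre of the guard opening (yellow frame) at the housing's top, 140 mm high: 92 mm (housing x) by 100 mm (y), over a bay of the same width whose floor lies 62 mm below; the dial stands centred in it
- dial (a joint): angle of the recessed dial, rad: 0 = off stop (white mark towards the housing's -x), growing clockwise seen from above to 2.6; starts between 1.5 and 2.5. Light friction, stays where it is left
- dial_grip (a point): orange dial with a bar grip 42 mm long (own x), 14 mm wide (own y), 32 mm tall; point on the dial's vertical axis, 7 mm below the top of the bar, so 23 mm below the guard's top; the frame turns with the dial
- cassette1: blue lamp cassette (may be absent): block 54 x 54 x 26 mm, 0.12 kg, with a fixed upright wire bail (5 mm round bar). Origin: centre of underside, z up. The bail's level top bar runs along own y (-9 to 9 mm) over the centre, its axis 64 mm up; legs slope to y = +-22 mm at the block: gap under the bar 26 to 61.5 mm up. Starts on the floor of a well, bail roughly along the housing's y
- cassette2: green lamp cassette (may be absent): block 54 x 54 x 26 mm, 0.12 kg, with a fixed upright wire bail (5 mm round bar). Origin: centre of underside, z up. The bail's level top bar runs along own y (-9 to 9 mm) over the centre, its axis 64 mm up; legs slope to y = +-22 mm at the block: gap under the bar 26 to 61.5 mm up. Starts on the floor of a well, bail roughly along the housing's y
- cassette3: red lamp cassette (may be absent): block 54 x 54 x 26 mm, 0.12 kg, with a fixed upright wire bail (5 mm round bar). Origin: centre of underside, z up. The bail's level top bar runs along own y (-9 to 9 mm) over the centre, its axis 64 mm up; legs slope to y = +-22 mm at the block: gap under the bar 26 to 61.5 mm up. Starts on the floor of a well, bail roughly along the housing's y
- picker_grip (a point): hook picker, 0.14 kg, hanging upright in its stand: centre of its orange handle, 22 x 22 x 60 mm tall (faces square to its x and y), z up along the shaft. Below the handle a 44 x 44 x 6 mm collar, its underside 36 mm below this point, then an 8 mm round shaft on the handle's axis, down to the hook, whose lowest face is 141 mm below this point
- picker_hook (a point): point in the picker's hook where a bail sits: on top of the tongue, 9 mm along the picker's +x from the shaft axis and 135 mm below the handle's centre. The tongue is 8 mm wide (y), 6 mm thick and reaches to 20 mm from the shaft axis; its upturned end is 7 mm high (x 14 to 20 mm), so the throat is x 4 to 14 mm
- stand: picker stand fixed to the bench: base 75 x 80 mm, post at its +x side (inner face x = 29 mm) carrying a fork. Origin: centre of the underside; hung home, the picker's handle centre is 186 mm above it
- fork (a point): top of the fork, 150 mm up, over the stand's origin: two level prongs 8 mm thick along the stand's x (-28 to 29 mm) with a 20 mm slot between them about y = 0, open towards -x. The picker's shaft goes in the slot, its collar rests on the prongs
- tray: grey metal tray, loose, 0.6 kg, 130 mm (x) by 260 mm (y) outside, rim 14 mm high, walls and floor 5 mm thick; origin: centre of its underside
- cleaner: white cleaner bottle, 60 mm diameter, 150 mm tall; bystander; origin under its centre
- mug: blue mug, 80 mm diameter, 90 mm tall; bystander; origin under its centre
- screwdriver: red-handled screwdriver, 200 mm long, lying to the left of the lamp housing; bystander; origin at mid-length
There are look-alikes about, which are no part of the job. What is shaped like the part that bears picker_grip but purple or turquoise is not meant.

How it is judged:
On the way, in this order (a step that is already met when the one before it is completed fails the run):
1. the dial is turned to its off stop, before any cassette is out (value of joint dial below 0.12 rad), for 0.2 s.
2. the picker is out of its stand (distance of picker_grip from where it was at the start of the episode above 0.05 m), for 0.2 s.
3. every cassette stands upright on the tray floor (z of cassette1 in the frame of tray between 0 and 0.012 m and x of cassette1 in the frame of tray between -0.05 and 0.05 m and y of cassette1 in the frame of tray between -0.115 and 0.115 m and angle between each of cassette1, cassette2, cassette3's own z axis and vertical below 0.12 rad and linear speed of each of cassette1, cassette2, cassette3 below 0.03 m/s and z of cassette2 in the frame of tray between 0 and 0.012 m and x of cassette2 in the frame of tray between -0.05 and 0.05 m and y of cassette2 in the frame of tray between -0.115 and 0.115 m and z of cassette3 in the frame of tray between 0 and 0.012 m and x of cassette3 in the frame of tray between -0.05 and 0.05 m and y of cassette3 in the frame of tray between -0.115 and 0.115 m), for 0.3 s.
At the end, for the whole second after the job is handed in: the dial is within 0.12 rad of its off stop; every cassette present stands upright (within 0.12 rad) and still on the floor of the tray, none on its rim or on another; the picker hangs upright in its stand (within 0.12 rad, in the slot, collar on the prongs within 8 mm) (all of step 3 and value of joint dial below 0.12 rad and x of picker_grip in the frame of stand between -0.025 and 0.025 m and y of picker_grip in the frame of stand between -0.015 and 0.015 m and z of picker_grip in the frame of stand between 0.178 and 0.194 m and angle between picker_grip's own z axis and vertical below 0.12 rad); the robot touches nothing.
It fails at once if the cleaner bottle, mug or screwdriver is pushed more than 30 mm (distance of any of cleaner, mug, screwdriver from where it was at the start of the episode above 0.03 m).
It fails at once if the gripper's fingers touch a cassette (contact force between the fingers and cassette1 above 0.5 N or contact force between the fingers and cassette2 above 0.5 N or contact force between the fingers and cassette3 above 0.5 N).
It fails at once if a cassette is lifted (more than 90 mm) while the dial is not off (value of joint dial above 0.2 rad and height (world z) of any of cassette1, cassette2, cassette3 above 0.1 m).
It fails at once if a cassette is dropped into the tray or onto the bench (moves faster than 1.1 m/s within 60 mm of the bench) ((linear speed of cassette1 above 1.1 m/s and height (world z) of cassette1 below 0.06 m) or (linear speed of cassette2 above 1.1 m/s and height (world z) of cassette2 below 0.06 m) or (linear speed of cassette3 above 1.1 m/s and height (world z) of cassette3 below 0.06 m)).
Of cassette1, cassette2, cassette3 only 2 to 3 are there at a start; the rules pass over those that are not, and their reading is None.
At some moment in a run one of tray may be knocked a few centimetres aside while the robot is not near it.
It also fails if it takes over 210 s, if anything falls off the work surface, if the arm or the gripper's body presses on something with over 40 N, if the wrist force passes 120 N, or if a joint passes its speed limit or range.

### The arm

A 6-joint arm with a two-finger parallel gripper is mounted at the origin on the work surface. World frame = base frame: x ahead of the robot, y to its left, z up, the work surface at z = 0. Lengths are in m, angles in rad, forces in N, time in s.
With the tool pointing down it reaches from about 0.25 to 0.775 m from the base axis. Payload 8.9 kg.
Tool frame: the origin (TCP) lies midway between the tips of the shut fingers; the grasp point (between the pads) lies 19 mm behind it; z points along the fingers, y is the line along which they close (so a half turn about z gives the same grasp; the last joint's range is limited). The gripper opens to 85 mm and grips with 20 to 120 N. Pads are 22 mm wide; open, the fingers measure 114 mm over their backs; the gripper's body (76 mm by 85 mm) begins 54 mm behind the grasp point. The pads swing forward as they close: fully open they stand 13 mm farther back than shut.
Start: joints at [-1.424, 0.291, -0.153, 1.127, 0, 1.431], TCP at [0.148, -0.504, 0.231] pointing down, gripper open.
Joint ranges: [-2.52, 2.52], [-0.91, 1.74], [-1.3, 1.37], [-1.96, 2.02], [-1.52, 1.47], [-3.14, 3.14]. Speed limits (rad/s): [2.22, 2.22, 2.79, 3.14, 3.14, 3.14].

### API

Orientations are given as a rotation vector (axis times angle).
In Python, from cell import arm gives the robot as it stands.
- The arm moves only by the shell command python3 -m crank 'ROWS' [FORCE]. ROWS is JSON, a list of rows, each an object with "rot": the turn, a rotation vector about the world's x, y, z normalised to -1 to 1, where 1 is 120 degrees, a list of three; "linear": the shift along the world's x, y, z normalised to -1 to 1, where 1 is 150 mm, a list of three; "gripper": the closure, from -1 (fully open) to 1 (shut). In form: [{"rot": [wx, wy, wz], "linear": [tx, ty, tz], "gripper": gripper}, ...]. A call has exactly 8 rows; each row shifts and turns the commanded pose from where the row before left it; what a row does not reach is not made up. A row lasts 1/10 s, in which the tool goes at most 50 mm and 8.59 degrees, less where a joint would pass 70% of its speed; a pose out of reach is approached as far as the arm can. A call with a number of a shift or a turn outside -1 to 1 is refused whole. A call with a gripper value outside its range is refused whole. The fingers move at their own pace and stop on an object; FORCE is the grip in N (left out, the last holds). Time passes only in rows, so rows that do not move let the fingers close, or fill a call up. It gives the time, the measured TCP pose, the force, the opening and the grip force at its end, in the units of the state.
- arm.get_obs(): the state, without advancing time (a new reading comes with each control period).
- arm.get_image(name): name is "scene" or "top" or "wrist"; returns the picture (400x640x3 uint8, red, green, blue); there is no depth.
- arm.camera_params(name): a dict with "intrinsics" (3x3 intrinsics, pixels), "R" (3x3) and "t" (3): a world point X has camera coordinates R X + t; the wrist camera has in their place "hand_eye" (4x4, takes a point from camera to tool coordinates, whose origin is the TCP and whose axes are the flange's). Camera axes: x right, y down, z forward; pixel columns grow to the right and rows downward; lengths in m; the calibration is good to about 2 mm. A picture is of the moment at which its call begins: read the wrist's pose just before it. camera_params takes no time and is no camera call.
- arm.finish_job(): hands the job in; it is judged then, once.
The state is a dict: "time": time; "q": joint angles; "qvel": joint speeds; "tau": joint torques, N m; "ee_pos": TCP position; "eef_rot": TCP orientation; "wrist_force": force on the tool from outside, world axes, zero at the start; "ft_torque": the same for the moment, N m; "finger_gap": finger opening in m; "grasp_force": force on a finger pad.
Only numpy, scipy, OpenCV 4.12 (cv2) and the standard library are available. Lean on these libraries where they do the work, as an engineer would, in place of code of your own. Each camera call takes 0.05 s, during which the arm holds its last target. There are 200 camera calls.

## Working session

There is one attempt and no reset: what is moved stays moved. The work goes in short steps, Python scripts to look and compute and a shell command to move; the robot and the scene stay as the last step left them, time stands still between calls to the robot, and variables do not carry over. Pictures are saved under pics/ and viewed, at most 14 in all, crops included, and the job is handed in when it is done.

```bash
mkdir -p pics
cat > h.py <<'E'
import numpy as np, cv2, json
from cell import arm
from scipy.spatial.transform import Rotation as Ro
def save(n,f):
    im=arm.get_image(n); cv2.imwrite('pics/'+f,im[:,:,::-1]); return im
def cam(n,obs=None):
    p=arm.camera_params(n); K=np.array(p['intrinsics'])
    if 'R' in p: R=np.array(p['R']);t=np.array(p['t'])
    else:
        H=np.array(p['hand_eye']); o=obs or arm.get_obs()
        T=np.eye(4);T[:3,:3]=Ro.from_rotvec(o['eef_rot']).as_matrix();T[:3,3]=o['ee_pos']
        M=np.linalg.inv(T@H);R=M[:3,:3];t=M[:3,3]
    return K,R,t
def ray(c,uv,z):
    K,R,t=c;o=-R.T@t;d=R.T@np.linalg.inv(K)@np.array([uv[0],uv[1],1.]);return o+d*(z-o[2])/d[2]
def proj(c,X):
    K,R,t=c;p=K@(R@np.array(X)+t);return p[:2]/p[2]
E
python3 - <<'E'
from h import *
o=arm.get_obs();print({k:np.round(v,3).tolist() for k,v in o.items()})
save('top','top0.png');save('scene','scene0.png')
for n in('top','scene'):
    K,R,t=cam(n);print(n,K.round(1).tolist(),R.round(3).tolist(),(-R.T@t).round(3))
print(np.array(arm.camera_params('wrist')['hand_eye']).round(3).tolist())
E
```

```text
{'time': 0.0, 'q': [-1.424, 0.291, -0.154, 1.127, -0.0, 1.432], 'qvel': [0.001, 0.001, 0.001, 0.001, 0.002, 0.001], 'tau': [-0.003, -53.715, 33.137, 0.016, -0.0, 0.0], 'ee_pos': [0.148, -0.503, 0.231], 'eef_rot': [-3.108, -0.447, 0.0], 'wrist_force': [0.611, 0.064, -0.521], 'ft_torque': [-0.0, -0.026, -0.002], 'grasp_force': 0.0, 'finger_gap': 0.086}
top [[364.4, 0.0, 319.0], [0.0, 364.4, 195.5], [0.0, 0.0, 1.0]] [[-0.004, -1.0, 0.013], [-0.997, 0.003, -0.076], [0.075, -0.014, -0.997]] [ 0.42  -0.002  1.342]
scene [[473.7, 0.0, 321.5], [0.0, 473.7, 198.5], [0.0, 0.0, 1.0]] [[-0.317, 0.949, -0.005], [0.782, 0.258, -0.567], [-0.536, -0.183, -0.824]] [1.208 0.226 1.238]
[[0.0, -0.944, -0.329, 0.086], [1.0, 0.0, -0.0, 0.001], [0.0, -0.329, 0.944, -0.144], [0.0, 0.0, 0.0, 1.0]]
```

View pics/top0.png

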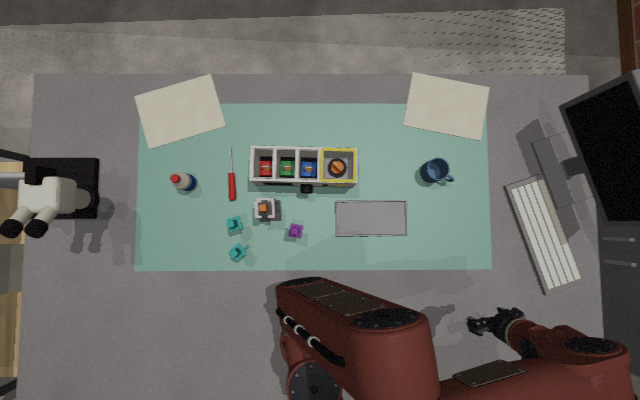

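View pics/scene0.png

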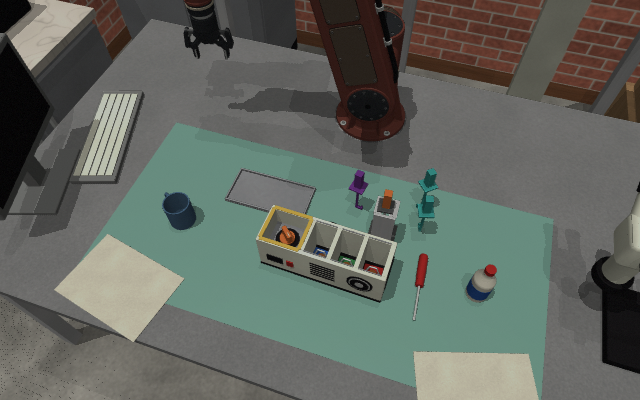

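Top view: the orange-handled picker is in its stand at (265,209). The look-alikes are purple (296,231) and turquoise (235,224) and (238,253). Cassettes are red (266,167), green (288,168) and blue (310,169), with the dial at (337,168) and the tray at (371,218). All three cassettes are present. Next: rough positions and enlarged crops.

Run:
```python
from h import *
c=cam('top')
for n,uv,z in[('hou TL',(250,147),.14),('TR',(358,149),.14),('BR',(357,186),.14),('BL',(250,184),.14),('dial',(337,168),.124),('picker',(265,208),.216),('tray',(371,218),.014),('trayTL',(336,201),.014),('trayBR',(406,236),.014),('purple',(296,231),.1),('turq',(235,224),.1),('turq2',(238,253),.1),('mug',(435,170),.09)]:
    print(n,ray(c,uv,z).round(3))
im=cv2.imread('pics/top0.png');cv2.imwrite('pics/crop0.png',cv2.resize(im[135:275,220:420],None,fx=4,fy=4,interpolation=cv2.INTER_CUBIC))
```

```text
hou TL [0.674 0.211 0.14 ]
TR [ 0.667 -0.15   0.14 ]
BR [ 0.542 -0.145  0.14 ]
BL [0.55  0.209 0.14 ]
dial [ 0.605 -0.08   0.124]
picker [0.467 0.149 0.216]
tray [ 0.438 -0.21   0.014]
trayTL [ 0.5   -0.082  0.014]
trayBR [ 0.372 -0.336  0.014]
purple [0.394 0.059 0.1  ]
turq [0.418 0.266 0.1  ]
turq2 [0.321 0.254 0.1  ]
mug [ 0.603 -0.423  0.09 ]
```

View pics/crop0.png

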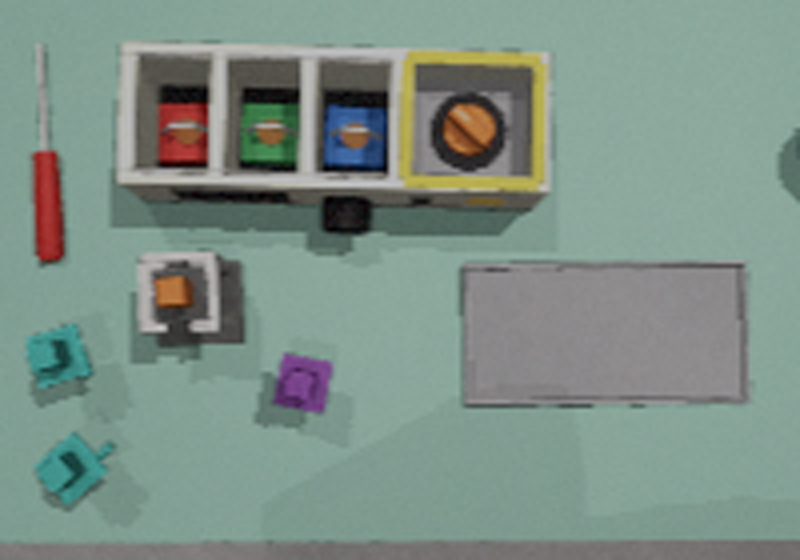

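The crop confirms the orange picker hangs in the grey stand, with the fork open towards the bottom of the image (-x). The others are purple and turquoise. Next, a wrist view over the dial.

```bash
R='x'; python3 -m crank '[{"rot":[0,0,0.038],"linear":[0.18,0.19,0.08],"gripper":-1},{"rot":[0,0,0.038],"linear":[0.18,0.19,0.08],"gripper":-1},{"rot":[0,0,0.038],"linear":[0.18,0.19,0.08],"gripper":-1},{"rot":[0,0,0.038],"linear":[0.18,0.19,0.08],"gripper":-1},{"rot":[0,0,0.038],"linear":[0.18,0.19,0.08],"gripper":-1},{"rot":[0,0,0.038],"linear":[0.18,0.19,0.08],"gripper":-1},{"rot":[0,0,0.038],"linear":[0.18,0.19,0.08],"gripper":-1},{"rot":[0,0,0.038],"linear":[0.18,0.19,0.08],"gripper":-1}]'
python3 -m crank '[{"rot":[0,0,0.038],"linear":[0.18,0.19,0.04],"gripper":-1},{"rot":[0,0,0.038],"linear":[0.18,0.19,0.04],"gripper":-1},{"rot":[0,0,0.038],"linear":[0.18,0.19,0.04],"gripper":-1},{"rot":[0,0,0.038],"linear":[0.18,0.19,0.04],"gripper":-1},{"rot":[0,0,0.038],"linear":[0.18,0.19,0.04],"gripper":-1},{"rot":[0,0,0.038],"linear":[0.18,0.19,0.04],"gripper":-1},{"rot":[0,0,0.038],"linear":[0.18,0.19,0.04],"gripper":-1},{"rot":[0,0,0.038],"linear":[0.18,0.19,0.04],"gripper":-1}]'
python3 - <<'E'
from h import *
o=arm.get_obs();print({k:np.round(o[k],4).tolist() for k in('time','q','ee_pos','eef_rot')})
np.save('p1.npy',[o['ee_pos'],o['eef_rot']])
save('wrist','w1.png');print(cam('wrist')[0])
E
```

```text
time: 0.9
ee_pos: [0.3647, -0.2742, 0.3277]
eef_rot: [-2.811, -1.403, 0.0]
wrist_force: [0.2, -0.9, -0.1]
finger_gap: 0.0855
grasp_force: 0.0
time: 1.7
ee_pos: [0.5808, -0.0463, 0.3753]
eef_rot: [-2.23, -2.212, 0.0]
wrist_force: [1.4, -0.6, 0.9]
finger_gap: 0.0856
grasp_force: 0.0
{'time': 1.7, 'q': [-0.2049, 0.3845, 0.3544, 1.5412, -0.0001, 1.3741], 'ee_pos': [0.5808, -0.0463, 0.3753], 'eef_rot': [-2.2303, -2.2121, 0.0005]}
[[282.93410182   0.         322.22515032]
 [  0.         282.93410182 196.14500967]
 [  0.           0.           1.        ]]
```

View pics/w1.png

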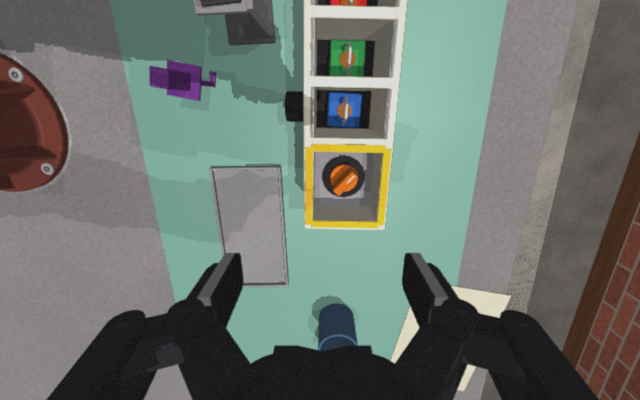

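Wrist view: guard frame spans (305-390,145-228), dial at (344,180), blue bail at (346,110), green bail at (348,57). Next, measuring these.

Run:
```python
from h import *
p=np.load('p1.npy');c=cam('wrist',{'ee_pos':p[0],'eef_rot':p[1]})
im=cv2.imread('pics/w1.png');h=cv2.cvtColor(im,cv2.COLOR_BGR2HSV)
y=cv2.inRange(h,(22,150,120),(35,255,255));n,l,s,ce=cv2.connectedComponentsWithStats(y);i=1+np.argmax(s[1:,4])
cn=cv2.findContours((l==i).astype('uint8'),0,2)[0][0]
b=cv2.boxPoints(cv2.minAreaRect(cn));P=[ray(c,q,.14) for q in b];print('frame',np.round(P,4)[:,:2].tolist(),np.mean(P,0).round(4),[np.linalg.norm(P[k]-P[k-1]).round(4) for k in range(4)])
o=cv2.inRange(h,(5,150,120),(18,255,255));o[:145]=0;o[215:]=0
v,u=np.nonzero(o);print('orange px',u.mean(),v.mean(),len(u),ray(c,(u.mean(),v.mean()),.12).round(4))
cr=im[140:235,295:400];cv2.imwrite('pics/dial.png',cv2.resize(cr,None,fx=6,fy=6,interpolation=cv2.INTER_CUBIC))
```

```text
frame [[0.5547, -0.1399], [0.56, -0.0197], [0.6721, -0.0225], [0.6785, -0.1431]] [ 0.6163 -0.0813  0.14  ] [np.float64(0.1239), np.float64(0.1203), np.float64(0.1121), np.float64(0.1208)]
orange px 342.960824742268 179.23298969072164 485 [ 0.6114 -0.0747  0.12  ]
```

View pics/dial.png

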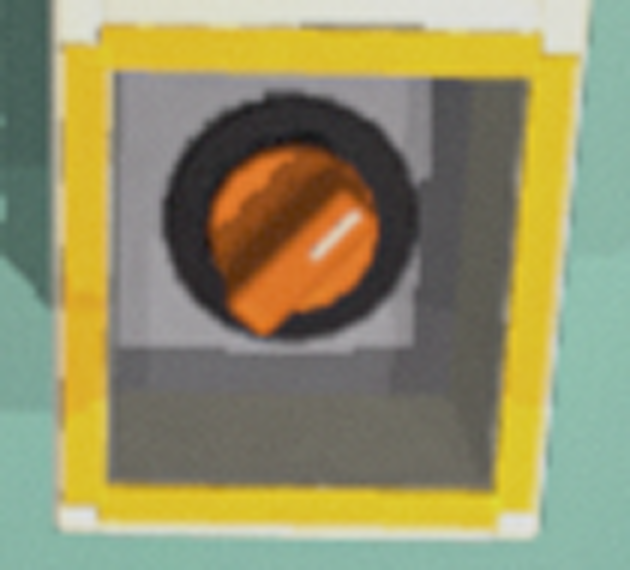

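Run:
```python
from h import *
p=np.load('p1.npy');c=cam('wrist',{'ee_pos':p[0],'eef_rot':p[1]})
f=lambda q,z:ray(c,(295+q[0]/6-.4,140+q[1]/6-.4),z)
print('guardTop?',[f(q,.14)[:2].round(4).tolist() for q in[(105,30),(548,35),(515,522),(62,505)]])
I=[f(q,.14) for q in[(112,72),(530,78),(495,490),(108,485)]];print('inner',np.round(I,4)[:,:2].tolist(),np.mean(I,0))
a,b=f((249,318),.124),f((360,207),.124);print('bar',a,b,(a+b)/2,np.linalg.norm(a-b),np.degrees(np.arctan2(*(b-a)[1::-1])))
a,b=f((315,260),.124),f((357,212),.124);print('mark',np.degrees(np.arctan2(*(b-a)[1::-1])))
for z in(.08,.09,.1):print('disc',f((290,217),z))
# tilt of tool
print(Ro.from_rotvec(p[1]).as_matrix().round(3))
```

```text
guardTop? [[0.568, -0.0208], [0.6665, -0.0227], [0.6663, -0.1419], [0.5552, -0.1365]]
inner [[0.5694, -0.0302], [0.6631, -0.0323], [0.6609, -0.1333], [0.5666, -0.1312]] [ 0.6149979  -0.08173674  0.14      ]
bar [ 0.60133124 -0.0939177   0.124     ] [ 0.62772477 -0.0660521   0.124     ] [ 0.61452801 -0.0799849   0.124     ] 0.038381113088251366 46.5540683577024
mark 50.51150805382281
disc [ 0.61416324 -0.08027677  0.08      ]
disc [ 0.61343911 -0.07757747  0.09      ]
disc [ 0.61271499 -0.07487817  0.1       ]
[[ 0.008  1.    -0.   ]
 [ 1.    -0.008  0.   ]
 [ 0.    -0.    -1.   ]]
```

Two readings agree on the dial at (0.615,-0.081), with its bar at 48°, so θ≈2.28 rad, inside the range given. Housing yaw is about -1.4°.

```bash
python3 -m crank '[{"rot":[0,0,-0.0437],"linear":[0.028,-0.029,-0.15],"gripper":0.2},{"rot":[0,0,-0.0437],"linear":[0.028,-0.029,-0.15],"gripper":0.2},{"rot":[0,0,-0.0437],"linear":[0.028,-0.029,-0.15],"gripper":0.2},{"rot":[0,0,-0.0437],"linear":[0.028,-0.029,-0.15],"gripper":0.2},{"rot":[0,0,-0.0437],"linear":[0.028,-0.029,-0.15],"gripper":0.2},{"rot":[0,0,-0.0437],"linear":[0.028,-0.029,-0.15],"gripper":0.2},{"rot":[0,0,-0.0437],"linear":[0.028,-0.029,-0.15],"gripper":0.2},{"rot":[0,0,-0.0437],"linear":[0.028,-0.029,-0.15],"gripper":0.2}]' 40
python3 - <<'E'
from h import *
o=arm.get_obs();R=Ro.from_rotvec(o['eef_rot']).as_matrix();print(np.round(o['ee_pos'],4),'yaw',np.degrees(np.arctan2(R[1,0],R[0,0])),R[:,2].round(3),o['finger_gap'])
print('norm',((np.array([.6148,-.0812,.098])-o['ee_pos'])/.15).round(3))
E
```

```text
time: 2.55
ee_pos: [0.6134, -0.0827, 0.194]
eef_rot: [-2.879, -1.256, 0.001]
wrist_force: [0.9, 0.1, -0.2]
finger_gap: 0.0338
grasp_force: 0.0
[ 0.6134 -0.0827  0.194 ] yaw 47.15653452087741 [-0.001  0.    -1.   ] 0.033844516523911405
norm [ 0.009  0.01  -0.64 ]
```

```bash
python3 -m crank '[{"rot":[0,0,0],"linear":[0.009,0.009,-0.15],"gripper":0.2},{"rot":[0,0,0],"linear":[0,0,-0.15],"gripper":0.2},{"rot":[0,0,0],"linear":[0,0,-0.15],"gripper":0.2},{"rot":[0,0,0],"linear":[0,0,-0.1],"gripper":0.2},{"rot":[0,0,0],"linear":[0,0,-0.08],"gripper":0.2},{"rot":[0,0,0],"linear":[0,0,0],"gripper":0.8},{"rot":[0,0,0],"linear":[0,0,0],"gripper":1},{"rot":[0,0,0],"linear":[0,0,0],"gripper":1}]' 40
```

```text
time: 3.35
ee_pos: [0.6137, -0.0806, 0.1003]
eef_rot: [-2.875, -1.262, 0.003]
wrist_force: [-3.1, 2.9, -8.6]
finger_gap: 0.0132
grasp_force: 42.6
```

```bash
python3 -m crank '[{"rot":[0,0,0.068],"linear":[0,0,0],"gripper":1},{"rot":[0,0,0.068],"linear":[0,0,0],"gripper":1},{"rot":[0,0,0.068],"linear":[0,0,0],"gripper":1},{"rot":[0,0,0.068],"linear":[0,0,0],"gripper":1},{"rot":[0,0,0.068],"linear":[0,0,0],"gripper":1},{"rot":[0,0,0.068],"linear":[0,0,0],"gripper":1},{"rot":[0,0,0.068],"linear":[0,0,0],"gripper":1},{"rot":[0,0,0.068],"linear":[0,0,0],"gripper":1}]'; python3 -m crank '[{"rot":[0,0,0.068],"linear":[0,0,0],"gripper":1},{"rot":[0,0,0.068],"linear":[0,0,0],"gripper":1},{"rot":[0,0,0.068],"linear":[0,0,0],"gripper":1},{"rot":[0,0,0.068],"linear":[0,0,0],"gripper":1},{"rot":[0,0,0.068],"linear":[0,0,0],"gripper":1},{"rot":[0,0,0.065],"linear":[0,0,0],"gripper":1},{"rot":[0,0,0.05],"linear":[0,0,0],"gripper":1},{"rot":[0,0,0.04],"linear":[0,0,0],"gripper":1}]'
python3 - <<'E'
from h import *
o=arm.get_obs();R=Ro.from_rotvec(o['eef_rot']).as_matrix();print('yaw',np.degrees(np.arctan2(R[1,0],R[0,0])),np.round(o['ft_torque'],2),np.round(o['q'],2))
E
```

```text
time: 4.15
ee_pos: [0.6138, -0.0805, 0.1003]
eef_rot: [-1.732, -2.618, 0.0]
wrist_force: [-3.3, 2.5, -9.5]
finger_gap: 0.013
grasp_force: 42.6
time: 4.95
ee_pos: [0.6137, -0.0803, 0.1003]
eef_rot: [-0.21, -3.132, -0.002]
wrist_force: [-3.0, 2.5, -9.9]
finger_gap: 0.0133
grasp_force: 42.7
yaw 172.32395039488043 [ 0.74  0.65 -0.04] [-0.25  0.56 -0.08  0.93  0.   -0.11]
```

Torque is still small, so the stop has not been reached yet. I'll turn slowly until it shows.

```bash
python3 -m crank '[{"rot":[0,0,0.01],"linear":[0,0,0],"gripper":1},{"rot":[0,0,0.01],"linear":[0,0,0],"gripper":1},{"rot":[0,0,0.01],"linear":[0,0,0],"gripper":1},{"rot":[0,0,0.01],"linear":[0,0,0],"gripper":1},{"rot":[0,0,0.01],"linear":[0,0,0],"gripper":1},{"rot":[0,0,0.01],"linear":[0,0,0],"gripper":1},{"rot":[0,0,0],"linear":[0,0,0],"gripper":1},{"rot":[0,0,0],"linear":[0,0,0],"gripper":1}]'
cat > st.py <<'E'
from h import *
o=arm.get_obs();R=Ro.from_rotvec(o['eef_rot']).as_matrix();print(np.round(o['ee_pos'],4),'yaw',round(np.degrees(np.arctan2(R[1,0],R[0,0])),2),'tq',np.round(o['ft_torque'],2),'q',np.round(o['q'],2),'z',R[:,2].round(3))
E
python3 st.py
```

```text
time: 5.75
ee_pos: [0.6137, -0.0804, 0.1003]
eef_rot: [-0.023, -3.139, -0.002]
wrist_force: [-4.2, 3.9, -9.9]
finger_gap: 0.0131
grasp_force: 43.1
[ 0.6137 -0.0804  0.1003] yaw 179.15 tq [ 0.96  0.97 -0.4 ] q [-0.25  0.56 -0.08  0.93  0.   -0.23] z [-0.003  0.002 -1.   ]
```

```bash
python3 -m crank '[{"rot":[0,0,0],"linear":[0,0,0],"gripper":0.2},{"rot":[0,0,0],"linear":[0,0,0],"gripper":0.2},{"rot":[0,0,0],"linear":[0,0,0.1],"gripper":0.2},{"rot":[0,0,0],"linear":[0,0.2,0.2],"gripper":0.2},{"rot":[0,0,0],"linear":[0,0.2,0.24],"gripper":0.2},{"rot":[0,0,0],"linear":[0,0.2,0.24],"gripper":0.2},{"rot":[0,0,0],"linear":[0,0.2,0.24],"gripper":0.2},{"rot":[0,0,0],"linear":[0,0.2,0.24],"gripper":0.2}]'
python3 - <<'E'
from h import *
o=arm.get_obs();np.save('p2.npy',[o['ee_pos'],o['eef_rot']]);save('wrist','w2.png')
E
```

```text
time: 6.55
ee_pos: [0.6156, 0.0698, 0.2928]
eef_rot: [0.022, 3.138, -0.001]
wrist_force: [1.2, -0.4, 0.3]
finger_gap: 0.034
grasp_force: 0.0
```

View pics/w2.png

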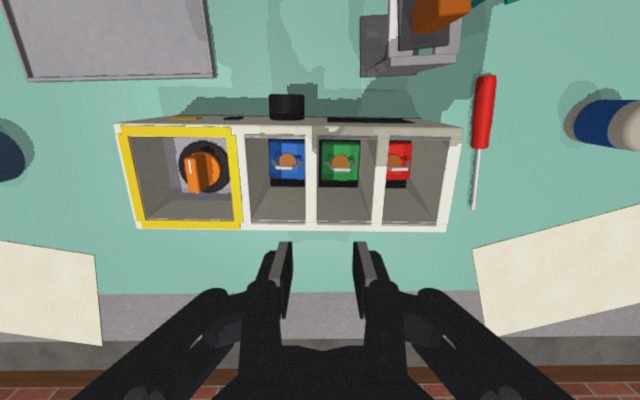

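Run:
```python
from h import *
im=cv2.imread('pics/w2.png');cv2.imwrite('pics/c2.png',cv2.resize(im[115:235,170:430],None,fx=3,fy=3,interpolation=cv2.INTER_CUBIC))
```

```text
(no output)
```

View pics/c2.png

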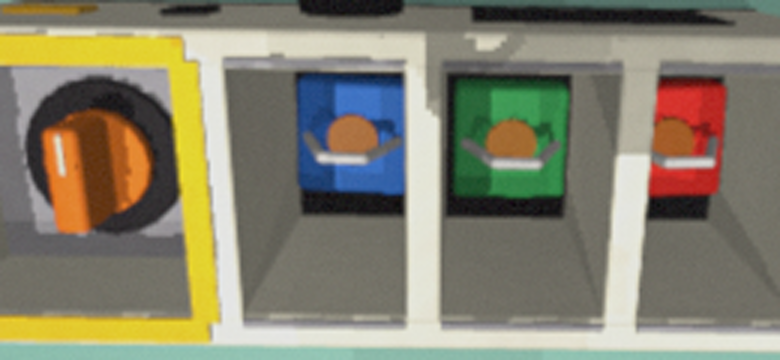

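The dial's mark points to -x, so it is at off. Bail top bars in the crop are blue (318-367,159), green (487-537,162) and red (665-715,162).

Run:
```python
from h import *
p=np.load('p2.npy');c=cam('wrist',{'ee_pos':p[0],'eef_rot':p[1]})
f=lambda q,z:ray(c,(170+q[0]/3-.33,115+q[1]/3-.33),z)
for n,a,b in[('blue',(317,159.5),(368,158.5)),('green',(486,162),(538,163)),('red',(664,162.5),(716,161.5))]:
    A,B=f(a,.0755),f(b,.0755);print(n,((A+B)/2).round(4),'len',np.linalg.norm(A-B).round(4),'ang',np.degrees(np.arctan2(*(A-B)[1::-1])).round(1))
for n,q in[('dial top edge',(62,133))]:print(n,f(q,.124))
print('wells', [f(q,.14)[:2].round(4).tolist() for q in[(224,62),(405,66),(408,322),(245,322),(440,66),(620,66),(605,325),(440,322)]])
# picker handle rough
print(ray(c,(430,25),.216),proj(c,(.467,.149,.19)))
```

```text
blue [0.6178 0.0192 0.0755] len 0.0222 ang -89.6
green [0.6203 0.093  0.0755] len 0.0227 ang -91.9
red [0.6211 0.1705 0.0755] len 0.0226 ang -89.6
dial top edge [ 0.59476226 -0.07787963  0.124     ]
wells [[0.5676, -0.0104], [0.5698, 0.0518], [0.6663, 0.0497], [0.6655, -0.0126], [0.5699, 0.0639], [0.5708, 0.1259], [0.6686, 0.125], [0.6665, 0.0619]]
[0.48599387 0.1444749  0.216     ] [426.42481937   4.07164924]
```

Well widths come out at 62 mm and the pitch at 75 mm, as given, so the bail positions hold. Next, an oblique look at the picker from the slot side to see the hook's direction.

```bash
python3 -m crank '[{"rot":[0,-0.026,0],"linear":[-0.19,0.067,0.03],"gripper":-0.3},{"rot":[0,-0.026,0],"linear":[-0.19,0.067,0.03],"gripper":-0.3},{"rot":[0,-0.026,0],"linear":[-0.19,0.067,0.03],"gripper":-0.3},{"rot":[0,-0.026,0],"linear":[-0.19,0.067,0.01],"gripper":-0.3},{"rot":[0,-0.026,0],"linear":[-0.19,0.067,0.01],"gripper":-0.3},{"rot":[0,-0.026,0],"linear":[-0.19,0.067,0],"gripper":-0.3},{"rot":[0,-0.026,0],"linear":[-0.19,0.067,0],"gripper":-0.3},{"rot":[0,-0.026,0],"linear":[-0.19,0.067,0],"gripper":-0.3}]'
python3 - <<'E'
from h import *
o=arm.get_obs();np.save('p3.npy',[o['ee_pos'],o['eef_rot']]);save('wrist','w3.png')
E
python3 st.py
```

```text
time: 7.4
ee_pos: [0.3867, 0.1492, 0.3076]
eef_rot: [0.02, 2.7, 0.005]
wrist_force: [0.8, 0.4, -0.2]
finger_gap: 0.0556
grasp_force: 0.0
[0.3815 0.1496 0.306 ] yaw 179.15 tq [ 0.    0.81 -0.  ] q [ 0.29 -0.31 -0.66  0.8  -0.12  0.28] z [ 0.426  0.001 -0.905]
```

View pics/w3.png

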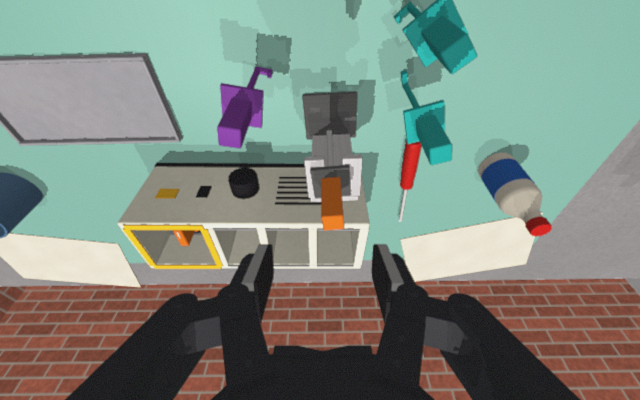

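The picker handle is at (333,200), its stand base at (330,112) and the fork at (333,180). Enlarging that area to find the hook.

Run:
```python
from h import *
im=cv2.imread('pics/w3.png');cv2.imwrite('pics/c3.png',cv2.resize(im[85:235,280:390],None,fx=4,fy=4,interpolation=cv2.INTER_CUBIC))
```

```text
(no output)
```

View pics/c3.png

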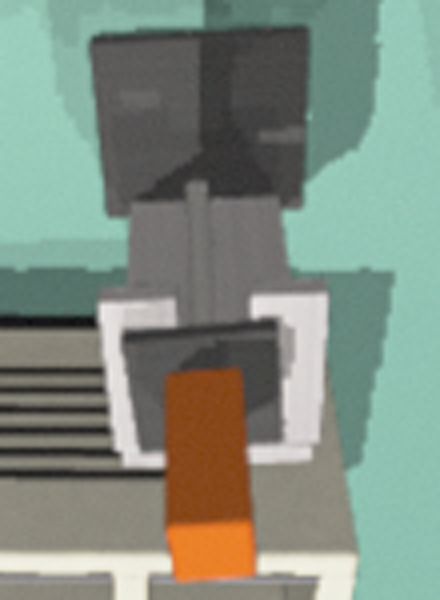

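The shaft runs down to (197,185) with nothing sticking out towards -x or sideways, so the hook points +x, towards the post. Next, the handle pose.

Run:
```python
from h import *
p=np.load('p3.npy');c=cam('wrist',{'ee_pos':p[0],'eef_rot':p[1]})
o=arm.get_obs();c2=cam('wrist',o)
f=lambda q,z,c=c:ray(c,(280+q[0]/4-.4,85+q[1]/4-.4),z)
for cc in(c,c2):
    P=np.array([f(q,.216,cc) for q in[(167,523),(250,520),(257,576),(176,581)]]);print('top',P[:,:2].round(4).tolist(),P.mean(0).round(4))
    C=np.array([f(q,.156,cc) for q in[(122,335),(278,322),(283,440),(140,452)]]);print('collar',C[:,:2].round(4).tolist())
    F=np.array([f(q,.15,cc) for q in[(98,300),(328,290),(310,460),(124,466),(175,297),(250,295)]]);print('fork',F[:,:2].round(4).tolist())
    B=np.array([f(q,.0,cc) for q in[(92,38),(308,28)]]);print('base',B[:,:2].round(4).tolist())
    print('shaft bottom',f((197,190),.045,cc))
im=arm.get_image('wrist');cv2.imwrite('pics/w4.png',im[:,:,::-1]);print(np.abs(im[:,:,::-1].astype(int)-cv2.imread('pics/w3.png')).mean())
print(arm.get_obs()['ee_pos'])
```

```text
top [[0.4582, 0.1477], [0.4575, 0.1681], [0.4793, 0.1707], [0.4809, 0.1497]] [0.469 0.159 0.216]
collar [[0.4472, 0.1357], [0.4435, 0.1787], [0.4887, 0.1826], [0.4929, 0.1392]]
fork [[0.4396, 0.1292], [0.4373, 0.1925], [0.5035, 0.1924], [0.505, 0.1337], [0.4389, 0.1505], [0.4386, 0.1712]]
base [[0.4334, 0.1216], [0.4309, 0.2006]]
shaft bottom [0.47014317 0.15916427 0.045     ]
top [[0.4509, 0.1482], [0.4502, 0.1684], [0.4718, 0.171], [0.4734, 0.1502]] [0.4616 0.1594 0.216 ]
collar [[0.4405, 0.1362], [0.4367, 0.1789], [0.4815, 0.1829], [0.4858, 0.1398]]
fork [[0.4329, 0.1298], [0.4306, 0.1927], [0.4962, 0.1927], [0.4978, 0.1343], [0.4323, 0.1509], [0.4319, 0.1715]]
base [[0.4271, 0.1221], [0.4245, 0.2008]]
shaft bottom [0.46355255 0.15960243 0.045     ]
7.87596484375
[0.3836111  0.14972965 0.30668953]
```

The arm was still settling when that was taken, so I'll hold still and measure again with a mask.

```bash
python3 -m crank '[{"rot":[0,0,0],"linear":[0,0,0],"gripper":-0.3},{"rot":[0,0,0],"linear":[0,0,0],"gripper":-0.3},{"rot":[0,0,0],"linear":[0,0,0],"gripper":-0.3},{"rot":[0,0,0],"linear":[0,0,0],"gripper":-0.3},{"rot":[0,0,0],"linear":[0,0,0],"gripper":-0.3},{"rot":[0,0,0],"linear":[0,0,0],"gripper":-0.3},{"rot":[0,0,0],"linear":[0,0,0],"gripper":-0.3},{"rot":[0,0,0],"linear":[0,0,0],"gripper":-0.3}]' >/dev/null
python3 - <<'E'
from h import *
c=cam('wrist',arm.get_obs());im=save('wrist','w5.png')[:,:,::-1];print(arm.get_obs()['ee_pos'])
h=cv2.cvtColor(np.ascontiguousarray(im),cv2.COLOR_BGR2HSV)
m=cv2.inRange(h,(8,180,190),(20,255,255));m[:,:280]=0;m[:,390:]=0;m[:150]=0
n,l,s,ce=cv2.connectedComponentsWithStats(m);i=1+np.argmax(s[1:,4]);print(s[i],ce[i])
b=cv2.boxPoints(cv2.minAreaRect(cv2.findContours((l==i).astype('uint8'),0,2)[0][0]))
P=np.array([ray(c,q,.216) for q in b]);print(P[:,:2].round(4).tolist(),'centroid',ray(c,ce[i],.216))
ma=cv2.inRange(h,(8,150,90),(20,255,255));ma[:,:280]=0;ma[:,390:]=0;ma[:150]=0
v,u=np.nonzero(ma);print('handle rows',v.min(),v.max(),u.min(),u.max())
# predict
for z in(.156,.216):
  print(z,[proj(c,(.466+dx,.159+dy,z)).round(1).tolist() for dx in(-.011,.011) for dy in(-.011,.011)])
E
```

```text
[0.38697491 0.14924615 0.30628239]
[322 217  22  14 263] [332.54752852 223.51330798]
[[0.4599, 0.148], [0.4579, 0.1683], [0.4779, 0.17], [0.4801, 0.1488]] centroid [0.46839207 0.15874266 0.216     ]
handle rows 179 231 321 343
0.156 [[321.5, 175.0], [341.0, 174.8], [321.7, 189.4], [340.4, 189.2]]
0.216 [[321.7, 214.7], [344.3, 214.4], [322.0, 229.1], [343.4, 228.8]]
```

Handle centre is (0.4685,0.159), with picker yaw about +4.8° and stand yaw about +2°. Handle edge lengths of about 21 mm fit the 22 mm given.

```bash
python3 -m crank '[{"rot":[0,0.026,0],"linear":[0.068,0.008,-0.03],"gripper":-0.3},{"rot":[0,0.026,0],"linear":[0.068,0.008,-0.03],"gripper":-0.3},{"rot":[0,0.026,0],"linear":[0.068,0.008,-0.03],"gripper":-0.3},{"rot":[0,0.026,0],"linear":[0.068,0.008,-0.03],"gripper":-0.3},{"rot":[0,0.026,0],"linear":[0.068,0.008,-0.03],"gripper":-0.3},{"rot":[0,0.026,0],"linear":[0.068,0.008,-0.03],"gripper":-0.3},{"rot":[0,0.026,0],"linear":[0.068,0.008,-0.03],"gripper":-0.3},{"rot":[0,0.026,0],"linear":[0.068,0.008,-0.03],"gripper":-0.3}]' >/dev/null
python3 -m crank '[{"rot":[0,0,0.023],"linear":[0,0,0],"gripper":-0.3},{"rot":[0,0,0.023],"linear":[0,0,0],"gripper":-0.3},{"rot":[0,0,0],"linear":[0,0,0],"gripper":-0.3},{"rot":[0,0,0],"linear":[0,0,0],"gripper":-0.3},{"rot":[0,0,0],"linear":[0,0,0],"gripper":-0.3},{"rot":[0,0,0],"linear":[0,0,0],"gripper":-0.3},{"rot":[0,0,0],"linear":[0,0,0],"gripper":-0.3},{"rot":[0,0,0],"linear":[0,0,0],"gripper":-0.3}]' >/dev/null; python3 st.py
```

```text
[0.4686 0.1589 0.2704] yaw -175.23 tq [ 0.    0.06 -0.  ] q [ 0.18  0.21 -0.15  1.2  -0.    0.1 ] z [ 0.  0. -1.]
```

```bash
python3 -m crank '[{"rot":[0,0,0],"linear":[0,0,-0.12],"gripper":-0.3},{"rot":[0,0,0],"linear":[0,0,-0.12],"gripper":-0.3},{"rot":[0,0,0],"linear":[0,0,-0.12],"gripper":-0.3},{"rot":[0,0,0],"linear":[0,0,-0.12],"gripper":-0.3},{"rot":[0,0,0],"linear":[0,0,-0.12],"gripper":-0.3},{"rot":[0,0,0],"linear":[0,0,-0.07],"gripper":-0.3},{"rot":[0,0,0],"linear":[0,0,0],"gripper":-0.3},{"rot":[0,0,0],"linear":[0,0,0],"gripper":-0.3}]'; python3 -m crank '[{"rot":[0,0,0],"linear":[0,0,0],"gripper":0.2},{"rot":[0,0,0],"linear":[0,0,0],"gripper":0.5},{"rot":[0,0,0],"linear":[0,0,0],"gripper":1},{"rot":[0,0,0],"linear":[0,0,0],"gripper":1},{"rot":[0,0,0],"linear":[0,0,0],"gripper":1},{"rot":[0,0,0],"linear":[0,0,0],"gripper":1},{"rot":[0,0,0],"linear":[0,0,0],"gripper":1},{"rot":[0,0,0],"linear":[0,0,0],"gripper":1}]' 80; python3 st.py
```

```text
time: 10.75
ee_pos: [0.4688, 0.1589, 0.1703]
eef_rot: [-0.131, 3.139, 0.0]
wrist_force: [0.2, 0.2, -0.4]
finger_gap: 0.0555
grasp_force: 0.0
time: 11.55
ee_pos: [0.4691, 0.1591, 0.1706]
eef_rot: [-0.131, 3.137, 0.001]
wrist_force: [-1.2, 1.5, 7.0]
finger_gap: 0.0217
grasp_force: 78.4
[0.4691 0.1591 0.1706] yaw -175.21 tq [ 0.04  0.18 -0.01] q [ 0.18  0.28 -0.34  0.95  0.    0.1 ] z [ 0.002  0.    -1.   ]
```

```bash
python3 -m crank '[{"rot":[0,0,0],"linear":[0,0,0.02],"gripper":1},{"rot":[0,0,0],"linear":[0,0,0.03],"gripper":1},{"rot":[0,0,0],"linear":[-0.08,-0.003,0],"gripper":1},{"rot":[0,0,0],"linear":[-0.1,-0.003,0],"gripper":1},{"rot":[0,0,0],"linear":[-0.1,-0.003,0],"gripper":1},{"rot":[0,0,0],"linear":[-0.1,-0.003,0],"gripper":1},{"rot":[0,0,0],"linear":[-0.08,-0.003,0],"gripper":1},{"rot":[0,0,0],"linear":[0,0,0],"gripper":1}]'; python3 -m crank '[{"rot":[0,0,-0.013],"linear":[0,0,0.15],"gripper":1},{"rot":[0,0,-0.013],"linear":[0,0,0.15],"gripper":1},{"rot":[0,0,-0.013],"linear":[0,0,0.15],"gripper":1},{"rot":[0,0,0],"linear":[0,0,0.15],"gripper":1},{"rot":[0,0,0],"linear":[0,0,0.15],"gripper":1},{"rot":[0,0,0],"linear":[0,0,0.15],"gripper":1},{"rot":[0,0,0],"linear":[0,0,0],"gripper":1},{"rot":[0,0,0],"linear":[0,0,0],"gripper":1}]'
python3 - <<'E'
from h import *
save('wrist','w6.png')
E
python3 st.py
```

```text
time: 12.35
ee_pos: [0.3976, 0.1565, 0.1773]
eef_rot: [0.132, -3.138, 0.0]
wrist_force: [-0.6, 0.2, -1.1]
finger_gap: 0.0211
grasp_force: 78.2
time: 13.15
ee_pos: [0.4, 0.1566, 0.3121]
eef_rot: [-0.003, 3.141, 0.0]
wrist_force: [0.4, 0.5, -2.4]
finger_gap: 0.0209
grasp_force: 78.6
[0.3995 0.1565 0.3115] yaw -179.9 tq [-0.    0.08 -0.03] q [ 0.2   0.07 -0.21  1.29 -0.    0.2 ] z [-0.001 -0.    -1.   ]
```

View pics/w6.png

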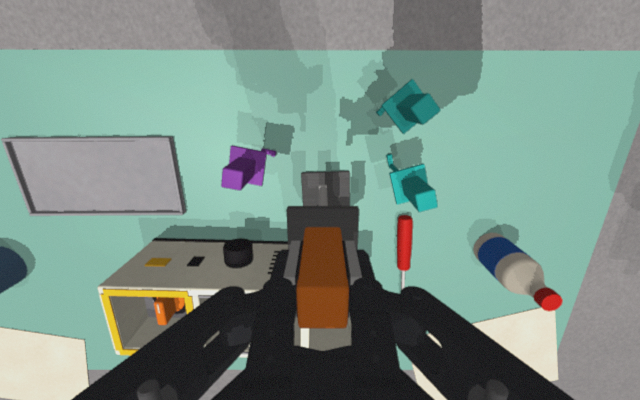

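The picker is held straight and its handle is square to the image. Going over the blue well now.

```bash
python3 -m crank '[{"rot":[0,0,0],"linear":[0.158,-0.114,0],"gripper":1},{"rot":[0,0,0],"linear":[0.158,-0.114,0],"gripper":1},{"rot":[0,0,0],"linear":[0.158,-0.114,0],"gripper":1},{"rot":[0,0,0],"linear":[0.158,-0.114,0],"gripper":1},{"rot":[0,0,0],"linear":[0.158,-0.114,0],"gripper":1},{"rot":[0,0,0],"linear":[0.158,-0.114,0],"gripper":1},{"rot":[0,0,0],"linear":[0.158,-0.114,0],"gripper":1},{"rot":[0,0,0],"linear":[0.158,-0.114,0],"gripper":1}]'>/dev/null;  python3 -m crank '[{"rot":[0,0,0],"linear":[0,0,0],"gripper":1},{"rot":[0,0,0],"linear":[0,0,0],"gripper":1},{"rot":[0,0,0],"linear":[0,0,0],"gripper":1},{"rot":[0,0,0],"linear":[0,0,0],"gripper":1},{"rot":[0,0,0],"linear":[0,0,0],"gripper":1},{"rot":[0,0,0],"linear":[0,0,0],"gripper":1},{"rot":[0,0,0],"linear":[0,0,0],"gripper":1},{"rot":[0,0,0],"linear":[0,0,0],"gripper":1}]'>/dev/null
python3 - <<'E'
from h import *
save('scene','s6.png');im=save('wrist','w7.png')[:,:,::-1]
s=cv2.imread('pics/s6.png')[130:310,220:440];a=cv2.resize(s,None,fx=3,fy=3,interpolation=cv2.INTER_CUBIC);cv2.imwrite('pics/s6c.png',a)
E
python3 st.py
```

```text
[0.5892 0.0198 0.3124] yaw -179.9 tq [-0.01 -0.01  0.  ] q [-0.09  0.39  0.21  1.38  0.   -0.09] z [ 0.  0. -1.]
```

View pics/s6c.png

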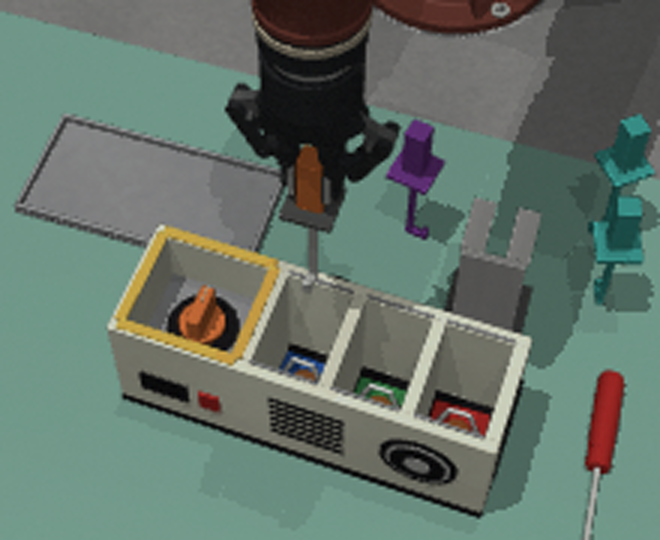

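The hook hangs vertically at crop (310,283) above the blue well. All three bails are visible. I'll cross-check the hook and bail positions in this view.

Run:
```python
from h import *
c=cam('scene')
z=.3124+.0154
for n,X in[('shaft@-128',(.5888,.0198,z-.128)),('tongue tip low',(.6088,.0198,z-.141)),('tip top',(.6088,.0198,z-.128)),
 ('blueL',(.6178,.0102,.0755)),('blueR',(.6178,.0282,.0755)),('greenL',(.6203,.084,.0755)),('greenR',(.6203,.102,.0755)),('redL',(.6211,.1615,.0755)),('redR',(.6211,.1795,.0755))]:
    q=proj(c,X);print(n,q.round(1),'crop6',((q-[300,205])*6).round())
im=cv2.imread('pics/s6.png');cv2.imwrite('pics/s6d.png',cv2.resize(im[205:285,300:400],None,fx=6,fy=6,interpolation=cv2.INTER_CUBIC))
```

```text
shaft@-128 [323.5 218. ] crop6 [141.  78.]
tongue tip low [321.1 226.9] crop6 [126. 132.]
tip top [321.  224.3] crop6 [126. 116.]
blueL [317.  249.4] crop6 [102. 266.]
blueR [323.1 251.2] crop6 [139. 277.]
greenL [342.2 257.6] crop6 [253. 316.]
greenR [348.4 259.5] crop6 [291. 327.]
redL [369.4 265.9] crop6 [416. 365.]
redR [375.8 267.8] crop6 [455. 377.]
```

View pics/s6d.png

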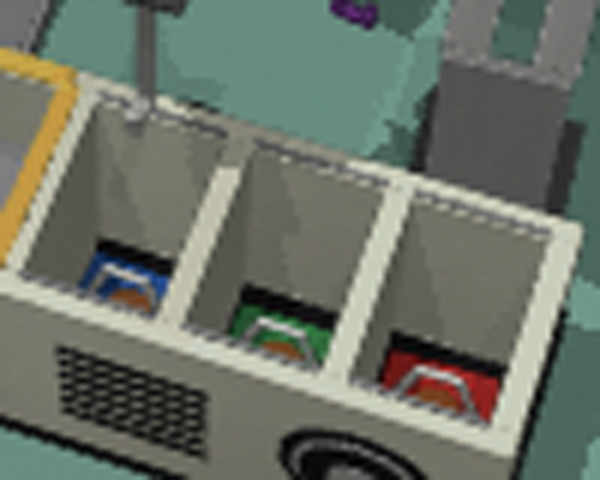

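Predicted and seen bail ends agree within about 1 px. The hook sits about 1 mm too far +y. Descending.

```bash
python3 -m crank '[{"rot":[0,0,0],"linear":[0,-0.007,-0.147],"gripper":1},{"rot":[0,0,0],"linear":[0,0,-0.147],"gripper":1},{"rot":[0,0,0],"linear":[0,0,-0.147],"gripper":1},{"rot":[0,0,0],"linear":[0,0,-0.147],"gripper":1},{"rot":[0,0,0],"linear":[0,0,-0.147],"gripper":1},{"rot":[0,0,0],"linear":[0,0,-0.15],"gripper":1},{"rot":[0,0,0],"linear":[0,0,0],"gripper":1},{"rot":[0,0,0],"linear":[0,0,0],"gripper":1}]';  python3 -m crank '[{"rot":[0,0,0],"linear":[0.03,0,0],"gripper":1},{"rot":[0,0,0],"linear":[0.03,0,0],"gripper":1},{"rot":[0,0,0],"linear":[0.03,0,0],"gripper":1},{"rot":[0,0,0],"linear":[0.03,0,0],"gripper":1},{"rot":[0,0,0],"linear":[0.01,0,0],"gripper":1},{"rot":[0,0,0],"linear":[0,0,0],"gripper":1},{"rot":[0,0,0],"linear":[0,0,0],"gripper":1},{"rot":[0,0,0],"linear":[0,0,0],"gripper":1}]'; python3 st.py
```

```text
time: 15.7
ee_pos: [0.5892, 0.0187, 0.18]
eef_rot: [0.003, -3.141, -0.0]
wrist_force: [-0.7, -0.1, -1.1]
finger_gap: 0.0208
grasp_force: 78.5
time: 16.5
ee_pos: [0.6085, 0.0188, 0.1795]
eef_rot: [0.003, -3.141, -0.0]
wrist_force: [-0.7, -0.4, -1.6]
finger_gap: 0.0208
grasp_force: 78.5
[0.6085 0.0188 0.1795] yaw -179.9 tq [ 0.01  0.03 -0.01] q [-0.09  0.48 -0.01  1.09  0.   -0.09] z [-0.  0. -1.]
```

```bash
python3 -m crank '[{"rot":[0,0,0],"linear":[0,0,0.03],"gripper":1},{"rot":[0,0,0],"linear":[0,0,0.03],"gripper":1},{"rot":[0,0,0],"linear":[0,0,0.03],"gripper":1},{"rot":[0,0,0],"linear":[0,0,0.05],"gripper":1},{"rot":[0,0,0],"linear":[0,0,0.05],"gripper":1},{"rot":[0,0,0],"linear":[0,0,0.05],"gripper":1},{"rot":[0,0,0],"linear":[0,0,0],"gripper":1},{"rot":[0,0,0],"linear":[0,0,0],"gripper":1}]';python3 -m crank '[{"rot":[0,0,0],"linear":[0,0,0.1],"gripper":1},{"rot":[0,0,0],"linear":[0,0,0.1],"gripper":1},{"rot":[0,0,0],"linear":[0,0,0.1],"gripper":1},{"rot":[0,0,0],"linear":[0,0,0.1],"gripper":1},{"rot":[0,0,0],"linear":[0,0,0.1],"gripper":1},{"rot":[0,0,0],"linear":[0,0,0.1],"gripper":1},{"rot":[0,0,0],"linear":[0,0,0.1],"gripper":1},{"rot":[0,0,0],"linear":[0,0,0.1],"gripper":1}]'
python3 - <<'E'
from h import *
im=save('scene','s7.png')[:,:,::-1];save('top','t7.png')
cv2.imwrite('pics/s7c.png',cv2.resize(im[130:310,220:440],None,fx=3,fy=3,interpolation=cv2.INTER_CUBIC))
c=cam('top');t=cv2.imread('pics/t7.png');g=t[190:250,320:420];h=cv2.cvtColor(g,cv2.COLOR_BGR2HSV)
m=cv2.inRange(h,(0,0,90),(180,45,200));n,l,s,ce=cv2.connectedComponentsWithStats(m)
i=1+np.argmax(s[1:,4]);r=cv2.minAreaRect(cv2.findContours((l==i).astype('uint8'),0,2)[0][0])
b=cv2.boxPoints(r)+[320,190];P=np.array([ray(c,q,.014) for q in b]);print(r,P[:,:2].round(4).tolist(),P.mean(0))
E
python3 st.py
```

```text
time: 17.3
ee_pos: [0.6087, 0.0187, 0.2157]
eef_rot: [-0.003, 3.141, -0.0]
wrist_force: [0.5, 0.5, -2.7]
finger_gap: 0.0211
grasp_force: 78.4
time: 18.1
ee_pos: [0.6085, 0.0188, 0.3357]
eef_rot: [0.003, -3.141, -0.0]
wrist_force: [0.9, -0.5, -3.7]
finger_gap: 0.0214
grasp_force: 78.4
((54.5, 29.5), (59.0, 89.0), 90.0) [[0.5407, -0.0607], [0.5398, -0.3877], [0.3249, -0.3824], [0.3265, -0.0594]] [ 0.43294659 -0.22256963  0.014     ]
[0.6094 0.0187 0.337 ] yaw -179.9 tq [-0.01 -0.04  0.03] q [-0.09  0.43  0.33  1.47  0.   -0.09] z [ 0.003 -0.    -1.   ]
```

View pics/s7c.png

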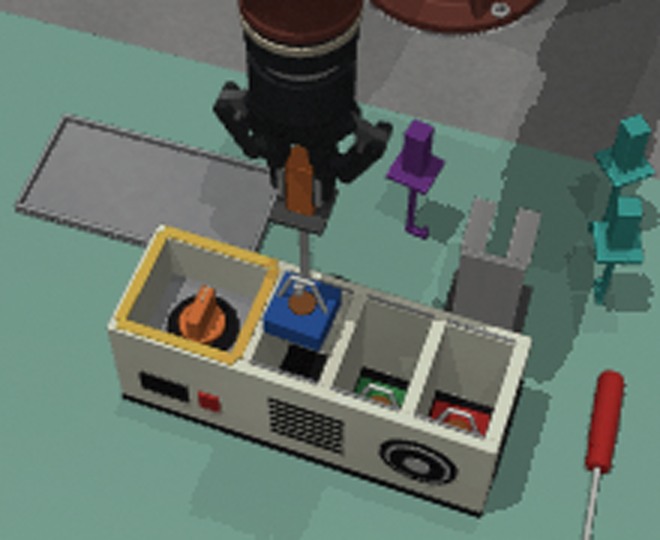

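Blue hangs level on the hook, with its bottom 16 mm clear of the rim. Now the tray pose, using a flood fill.

```bash
cat > tray.py <<'E'
from h import *
import sys
def tray(f,seed=(371,218)):
    c=cam('top');im=cv2.imread(f);im=cv2.bilateralFilter(im,5,25,3);m=np.zeros((402,642),np.uint8)
    cv2.floodFill(im,m,seed,0,(7,7,7),(7,7,7),8|(255<<8)|cv2.FLOODFILL_MASK_ONLY|cv2.FLOODFILL_FIXED_RANGE)
    m=cv2.morphologyEx(m[1:-1,1:-1],cv2.MORPH_OPEN,np.ones((3,3)))
    cn=max(cv2.findContours(m,0,2)[0],key=cv2.contourArea);r=cv2.minAreaRect(cn)
    P=np.array([ray(c,q,.007)[:2] for q in cv2.boxPoints(r)]);return r,P
r,P=tray(sys.argv[1],tuple(map(int,sys.argv[2:4])) if len(sys.argv)>2 else (371,218))
print(r,P.round(3).tolist(),P.mean(0).round(4))
E
python3 tray.py pics/top0.png;python3 tray.py pics/t7.png
python3 - <<'E'
from h import *
c=cam('scene')
for q in[(68,117),(285,172),(18,210)]:print(ray(c,(220+q[0]/3,130+q[1]/3),.014).round(4))
E
```

```text
((370.5, 217.0), (32.0, 67.0), 90.0) [[0.501, -0.086], [0.5, -0.333], [0.383, -0.331], [0.384, -0.086]] [ 0.4417 -0.2091]
((374.5, 217.0), (32.0, 59.0), 90.0) [[0.501, -0.116], [0.5, -0.333], [0.383, -0.331], [0.384, -0.115]] [ 0.4417 -0.2237]
[ 0.381  -0.3286  0.014 ]
[ 0.3768 -0.0792  0.014 ]
[ 0.5106 -0.3282  0.014 ]
```

Run:
```python
from h import *
p=np.load('p1.npy');c=cam('wrist',{'ee_pos':p[0],'eef_rot':p[1]})
P=np.array([ray(c,q,.014) for q in[(211,167.5),(281,164.5),(288.5,285),(226,287)]]);print(P[:,:2].round(3).tolist(),P.mean(0))
c=cam('scene');im=cv2.imread('pics/scene0.png')
print([proj(c,(x,y,.014)).round(1).tolist() for x,y in[(.377,-.339),(.377,-.079),(.507,-.079),(.507,-.339)]])
cv2.imwrite('pics/tr.png',cv2.resize(im[160:225,215:325],None,fx=6,fy=6,interpolation=cv2.INTER_CUBIC))
```

```text
[[0.377, -0.081], [0.505, -0.076], [0.506, -0.337], [0.373, -0.341]] [ 0.44036716 -0.20854031  0.014     ]
[[240.3, 167.3], [315.0, 187.4], [301.2, 220.3], [223.3, 198.2]]
```

View pics/tr.png

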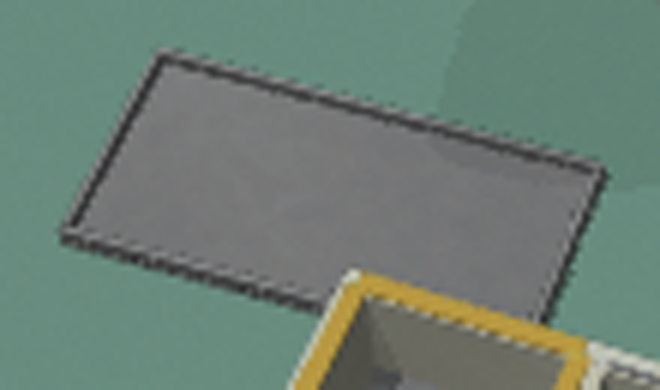

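Wrist and top agree on the tray centre (0.4405,-0.2088), yaw about 0, and the scene view shows it hasn't moved. I'll carry blue to the far slot at y=-0.287.

```bash
python3 -m crank '[{"rot":[0,0,0],"linear":[0,0,0.05],"gripper":1},{"rot":[0,0,0],"linear":[0,0,0.05],"gripper":1},{"rot":[0,0,0],"linear":[-0.02,-0.04,0.04],"gripper":1},{"rot":[0,0,0],"linear":[-0.04,-0.07,0],"gripper":1},{"rot":[0,0,0],"linear":[-0.06,-0.1,0],"gripper":1},{"rot":[0,0,0],"linear":[-0.08,-0.14,0],"gripper":1},{"rot":[0,0,0],"linear":[-0.08,-0.14,0],"gripper":1},{"rot":[0,0,0],"linear":[-0.08,-0.14,0],"gripper":1}]'>/dev/null; python3 -m crank '[{"rot":[0,0,0],"linear":[-0.08,-0.14,0],"gripper":1},{"rot":[0,0,0],"linear":[-0.08,-0.14,0],"gripper":1},{"rot":[0,0,0],"linear":[-0.08,-0.14,0],"gripper":1},{"rot":[0,0,0],"linear":[-0.08,-0.14,0],"gripper":1},{"rot":[0,0,0],"linear":[-0.08,-0.14,0],"gripper":1},{"rot":[0,0,0],"linear":[-0.08,-0.14,0],"gripper":1},{"rot":[0,0,0],"linear":[-0.08,-0.14,0],"gripper":1},{"rot":[0,0,0],"linear":[-0.08,-0.14,0],"gripper":1}]'>/dev/null; python3 -m crank '[{"rot":[0,0,0],"linear":[-0.08,-0.14,0],"gripper":1},{"rot":[0,0,0],"linear":[-0.08,-0.14,0],"gripper":1},{"rot":[0,0,0],"linear":[-0.06,-0.1,0],"gripper":1},{"rot":[0,0,0],"linear":[-0.03,-0.05,0],"gripper":1},{"rot":[0,0,0],"linear":[0,0,0],"gripper":1},{"rot":[0,0,0],"linear":[0,0,0],"gripper":1},{"rot":[0,0,0],"linear":[0,0,0],"gripper":1},{"rot":[0,0,0],"linear":[0,0,0],"gripper":1}]'; python3 st.py
python3 - <<'E'
from h import *
save('scene','s8.png')
s=cv2.imread('pics/s8.png')[90:290,160:380];cv2.imwrite('pics/s8c.png',cv2.resize(s,None,fx=3,fy=3,interpolation=cv2.INTER_CUBIC))
E
```

```text
time: 20.6
ee_pos: [0.4215, -0.3076, 0.3566]
eef_rot: [-0.005, 3.141, -0.0]
wrist_force: [1.1, 0.5, -3.7]
finger_gap: 0.0209
grasp_force: 78.5
[ 0.4215 -0.3076  0.3566] yaw -179.83 tq [-0.07 -0.05 -0.03] q [-0.77  0.25  0.12  1.44  0.   -0.77] z [ 0. -0. -1.]
```

I've used all 14 views, so from here checks are numeric. First, checking the tray pose and the hanging cassette before lowering.

```bash
python3 -m crank '[{"rot":[0,0,0],"linear":[0.03,0.06,0],"gripper":1},{"rot":[0,0,0],"linear":[0.04,0.07,0],"gripper":1},{"rot":[0,0,0],"linear":[0,0.007,0],"gripper":1},{"rot":[0,0,0],"linear":[0,0,0],"gripper":1},{"rot":[0,0,0],"linear":[0,0,0],"gripper":1},{"rot":[0,0,0],"linear":[0,0,0],"gripper":1},{"rot":[0,0,0],"linear":[0,0,0],"gripper":1},{"rot":[0,0,0],"linear":[0,0,0],"gripper":1}]'>/dev/null; python3 st.py
cat > chk.py <<'E'
# numeric check: colour blobs in scene/top views, tray outline (dark rim + grey) in the scene view
from h import *
import sys
RNG={'blue':[(105,140,60),(125,255,255)],'green':[(55,130,40),(75,255,255)],'red':[(0,180,90),(4,255,255)]}
def blobs(im,tag,zs):
    h=cv2.cvtColor(im,cv2.COLOR_RGB2HSV);c=cam(tag)
    for n,(a,b) in RNG.items():
        m=cv2.morphologyEx(cv2.inRange(h,a,b),cv2.MORPH_CLOSE,np.ones((3,3)));k,l,s,ce=cv2.connectedComponentsWithStats(m)
        for i in range(1,k):
            if s[i,4]>25:print(tag,n,s[i].tolist(),ce[i].round(1),ray(c,ce[i],zs).round(3)[:2])
def trayblob(im,tag,dist=9):
    c=cam(tag);ref={'scene':(270,190),'top':(371,218)}[tag]
    lab=cv2.cvtColor(im,cv2.COLOR_RGB2LAB).astype(int);L0=cv2.cvtColor(cv2.imread('pics/%s0.png'%tag),cv2.COLOR_BGR2LAB)[ref[1]-2:ref[1]+3,ref[0]-2:ref[0]+3].reshape(-1,3).mean(0)
    m=((np.abs(lab[:,:,1:]-L0[1:]).max(2)<4)&(np.abs(lab[:,:,0]-L0[0])<28)).astype('uint8')
    w=np.zeros_like(m);b={'scene':(200,150,335,240),'top':(318,185,430,265)}[tag];w[b[1]:b[3],b[0]:b[2]]=m[b[1]:b[3],b[0]:b[2]]
    w=cv2.morphologyEx(w,cv2.MORPH_OPEN,np.ones((3,3)));cn=max(cv2.findContours(w,0,2)[0],key=cv2.contourArea)
    P=np.array([ray(c,q[0],.01)[:2] for q in cn],np.float32);r=cv2.minAreaRect(P)
    print(tag,'tray',np.round(r[0],4),np.round(r[1],4),round(r[2],1),'x',P[:,0].min().round(3),P[:,0].max().round(3),'y',P[:,1].min().round(3),P[:,1].max().round(3))
if __name__=='__main__':
    z=float(sys.argv[1]) if len(sys.argv)>1 else .03
    for t in('scene','top'):
        im=arm.get_image(t);cv2.imwrite('pics/last_%s.png'%t,im[:,:,::-1]);blobs(im,t,z);trayblob(im,t)
E
python3 - <<'E'
from chk import *
for t in('scene','top'):
    im=np.ascontiguousarray(cv2.imread('pics/%s0.png'%t)[:,:,::-1]);trayblob(im,t)
E
python3 chk.py 0.18
```

```text
[ 0.4316 -0.2879  0.3565] yaw -179.92 tq [-0.02 -0.03  0.01] q [-0.73  0.25  0.11  1.44  0.   -0.73] z [ 0.  0. -1.]
scene tray [ 0.4416 -0.2051] [0.1197 0.2498] 0.7 x 0.381 0.502 y -0.33 -0.08
top tray [ 0.4381 -0.2104] [0.2568 0.1241] 89.8 x 0.375 0.5 y -0.339 -0.082
scene blue [226, 143, 25, 20, 291] [237.5 153.3] [ 0.445 -0.291]
scene blue [467, 280, 23, 20, 196] [475.9 292.4] [0.662 0.426]
scene green [338, 256, 17, 8, 62] [345.5 259. ] [0.674 0.106]
scene red [415, 254, 13, 32, 250] [421.2 269.4] [0.643 0.29 ]
scene red [364, 264, 19, 10, 88] [373.  267.8] [0.676 0.177]
scene red [486, 265, 10, 10, 80] [490.5 269.2] [0.589 0.452]
scene tray [ 0.4419 -0.205 ] [0.12   0.2499] 0.6 x 0.381 0.502 y -0.33 -0.08
top blue [185, 175, 11, 16, 61] [191.3 184. ] [0.546 0.389]
top blue [398, 207, 17, 17, 151] [403.2 213.7] [ 0.449 -0.287]
top green [281, 161, 13, 15, 91] [287.  168.4] [0.596 0.084]
top red [261, 161, 11, 5, 33] [265.9 162.2] [0.616 0.152]
top red [229, 173, 7, 27, 138] [231.6 186.9] [0.536 0.261]
top red [171, 175, 8, 8, 46] [174.5 178.2] [0.565 0.443]
top tray [ 0.4381 -0.209 ] [0.254  0.1241] 89.8 x 0.376 0.5 y -0.336 -0.082
```

The tray is unmoved, and blue hangs where expected in both views. Lowering.

```bash
python3 -m crank '[{"rot":[0,0,0],"linear":[0,0,-0.08],"gripper":1},{"rot":[0,0,0],"linear":[0,0,-0.15],"gripper":1},{"rot":[0,0,0],"linear":[0,0,-0.2],"gripper":1},{"rot":[0,0,0],"linear":[0,0,-0.2],"gripper":1},{"rot":[0,0,0],"linear":[0,0,-0.18],"gripper":1},{"rot":[0,0,0],"linear":[0,0,-0.13],"gripper":1},{"rot":[0,0,0],"linear":[0,0,-0.08],"gripper":1},{"rot":[0,0,0],"linear":[0,0,-0.02],"gripper":1}]'; python3 -m crank '[{"rot":[0,0,0],"linear":[0,0,-0.02],"gripper":1},{"rot":[0,0,0],"linear":[0,0,-0.02],"gripper":1},{"rot":[0,0,0],"linear":[0,0,-0.02],"gripper":1},{"rot":[0,0,0],"linear":[0,0,-0.02],"gripper":1},{"rot":[0,0,0],"linear":[0,0,-0.02],"gripper":1},{"rot":[0,0,0],"linear":[0,0,0],"gripper":1},{"rot":[0,0,0],"linear":[0,0,0],"gripper":1},{"rot":[0,0,0],"linear":[0,0,0],"gripper":1}]'; python3 -m crank '[{"rot":[0,0,0],"linear":[0,0,-0.02],"gripper":1},{"rot":[0,0,0],"linear":[0,0,-0.02],"gripper":1},{"rot":[0,0,0],"linear":[0,0,-0.02],"gripper":1},{"rot":[0,0,0],"linear":[0,0,-0.02],"gripper":1},{"rot":[0,0,0],"linear":[0,0,0],"gripper":1},{"rot":[0,0,0],"linear":[0,0,0],"gripper":1},{"rot":[0,0,0],"linear":[0,0,0],"gripper":1},{"rot":[0,0,0],"linear":[0,0,0],"gripper":1}]'
```

```text
time: 22.35
ee_pos: [0.4312, -0.2874, 0.1996]
eef_rot: [0.003, -3.14, -0.002]
wrist_force: [0.5, 0.7, -2.3]
finger_gap: 0.0213
grasp_force: 78.5
time: 23.15
ee_pos: [0.4318, -0.2878, 0.1858]
eef_rot: [-0.003, 3.141, -0.0]
wrist_force: [-0.1, -0.3, -1.8]
finger_gap: 0.0209
grasp_force: 78.5
time: 23.95
ee_pos: [0.4317, -0.2878, 0.1737]
eef_rot: [-0.003, 3.141, -0.0]
wrist_force: [-0.5, -0.3, -1.1]
finger_gap: 0.0211
grasp_force: 78.6
```

Force is back to the picker's own weight, so blue is standing. Backing the hook out and lifting.

```bash
python3 -m crank '[{"rot":[0,0,0],"linear":[-0.04,0,0],"gripper":1},{"rot":[0,0,0],"linear":[-0.04,0,0],"gripper":1},{"rot":[0,0,0],"linear":[-0.05,0,0],"gripper":1},{"rot":[0,0,0],"linear":[-0.06,0,0],"gripper":1},{"rot":[0,0,0],"linear":[0,0,0],"gripper":1},{"rot":[0,0,0],"linear":[0,0,0],"gripper":1},{"rot":[0,0,0],"linear":[0,0,0.08],"gripper":1},{"rot":[0,0,0],"linear":[0,0,0.12],"gripper":1}]'; python3 -m crank '[{"rot":[0,0,0],"linear":[0,0,0.15],"gripper":1},{"rot":[0,0,0],"linear":[0,0,0.2],"gripper":1},{"rot":[0,0,0],"linear":[0,0,0.2],"gripper":1},{"rot":[0,0,0],"linear":[0,0,0.15],"gripper":1},{"rot":[0,0,0],"linear":[0,0,0.05],"gripper":1},{"rot":[0,0,0],"linear":[0,0,0],"gripper":1},{"rot":[0,0,0],"linear":[0,0,0],"gripper":1},{"rot":[0,0,0],"linear":[0,0,0],"gripper":1}]';python3 st.py; python3 chk.py 0.031 | grep -v -e red
```

```text
time: 24.75
ee_pos: [0.4028, -0.2873, 0.2032]
eef_rot: [0.003, -3.14, -0.002]
wrist_force: [0.4, -0.8, -1.3]
finger_gap: 0.0207
grasp_force: 78.7
time: 25.55
ee_pos: [0.4027, -0.2873, 0.3147]
eef_rot: [0.003, -3.14, -0.002]
wrist_force: [0.1, -0.0, -1.8]
finger_gap: 0.021
grasp_force: 78.8
[ 0.4027 -0.2873  0.3147] yaw -179.9 tq [ 0.02  0.02 -0.  ] q [-0.77  0.2  -0.05  1.32  0.   -0.77] z [-0.002  0.002 -1.   ]
scene blue [236, 177, 22, 20, 226] [246.2 186.9] [ 0.454 -0.281]
scene blue [467, 280, 23, 20, 195] [475.9 292.5] [0.585 0.454]
scene green [338, 256, 17, 8, 63] [345.7 259. ] [0.599 0.089]
scene tray [ 0.4416 -0.2048] [0.1197 0.2503] 0.7 x 0.381 0.502 y -0.33 -0.08
top blue [185, 175, 11, 16, 60] [191.4 183.9] [0.563 0.439]
top blue [386, 210, 15, 15, 170] [393.  216.8] [ 0.442 -0.286]
top green [280, 161, 14, 15, 91] [287.2 167. ] [0.623 0.095]
top tray [ 0.4381 -0.2104] [0.2568 0.1241] 89.8 x 0.376 0.5 y -0.339 -0.082
```

Blue stands at (0.442,-0.286), showing a 54 mm square. On to green, with its bail at (0.6203,0.093).

```bash
python3 -m crank '[{"rot":[0,0,0],"linear":[0.078,0.158,0],"gripper":1},{"rot":[0,0,0],"linear":[0.078,0.158,0],"gripper":1},{"rot":[0,0,0],"linear":[0.078,0.158,0],"gripper":1},{"rot":[0,0,0],"linear":[0.078,0.158,0],"gripper":1},{"rot":[0,0,0],"linear":[0.078,0.158,0],"gripper":1},{"rot":[0,0,0],"linear":[0.078,0.158,0],"gripper":1},{"rot":[0,0,0],"linear":[0.078,0.158,0],"gripper":1},{"rot":[0,0,0],"linear":[0.078,0.158,0],"gripper":1}]'>/dev/null; python3 -m crank '[{"rot":[0,0,0],"linear":[0.078,0.158,0],"gripper":1},{"rot":[0,0,0],"linear":[0.078,0.158,0],"gripper":1},{"rot":[0,0,0],"linear":[0.078,0.158,0],"gripper":1},{"rot":[0,0,0],"linear":[0.078,0.158,0],"gripper":1},{"rot":[0,0,0],"linear":[0.078,0.158,0],"gripper":1},{"rot":[0,0,0],"linear":[0.078,0.158,0],"gripper":1},{"rot":[0,0,0],"linear":[0.078,0.158,0],"gripper":1},{"rot":[0,0,0],"linear":[0.078,0.158,0],"gripper":1}]'>/dev/null; python3 -m crank '[{"rot":[0,0,0],"linear":[0,0,0],"gripper":1},{"rot":[0,0,0],"linear":[0,0,0],"gripper":1},{"rot":[0,0,0],"linear":[0,0,0],"gripper":1},{"rot":[0,0,0],"linear":[0,0,0],"gripper":1},{"rot":[0,0,0],"linear":[0,0,0],"gripper":1},{"rot":[0,0,0],"linear":[0,0,0],"gripper":1},{"rot":[0,0,0],"linear":[0,0,0],"gripper":1},{"rot":[0,0,0],"linear":[0,0,0],"gripper":1}]'>/dev/null; python3 st.py
```

```text
[0.5903 0.0914 0.3161] yaw -179.91 tq [-0.05 -0.04  0.01] q [ 0.03  0.41  0.24  1.4  -0.    0.03] z [ 0. -0. -1.]
```

```bash
python3 -m crank '[{"rot":[0,0,0],"linear":[0,0.008,-0.15],"gripper":1},{"rot":[0,0,0],"linear":[0,0,-0.15],"gripper":1},{"rot":[0,0,0],"linear":[0,0,-0.15],"gripper":1},{"rot":[0,0,0],"linear":[0,0,-0.15],"gripper":1},{"rot":[0,0,0],"linear":[0,0,-0.15],"gripper":1},{"rot":[0,0,0],"linear":[0,0,-0.15],"gripper":1},{"rot":[0,0,0],"linear":[0,0,-0.01],"gripper":1},{"rot":[0,0,0],"linear":[0,0,0],"gripper":1}]';  python3 -m crank '[{"rot":[0,0,0],"linear":[0.03,0,0],"gripper":1},{"rot":[0,0,0],"linear":[0.03,0,0],"gripper":1},{"rot":[0,0,0],"linear":[0.03,0,0],"gripper":1},{"rot":[0,0,0],"linear":[0.03,0,0],"gripper":1},{"rot":[0,0,0],"linear":[0.02,0,0],"gripper":1},{"rot":[0,0,0],"linear":[0,0,0],"gripper":1},{"rot":[0,0,0],"linear":[0,0,0],"gripper":1},{"rot":[0,0,0],"linear":[0,0,0],"gripper":1}]'; python3 -m crank '[{"rot":[0,0,0],"linear":[0,0,0.03],"gripper":1},{"rot":[0,0,0],"linear":[0,0,0.03],"gripper":1},{"rot":[0,0,0],"linear":[0,0,0.03],"gripper":1},{"rot":[0,0,0],"linear":[0,0,0.05],"gripper":1},{"rot":[0,0,0],"linear":[0,0,0.05],"gripper":1},{"rot":[0,0,0],"linear":[0,0,0.05],"gripper":1},{"rot":[0,0,0],"linear":[0,0,0],"gripper":1},{"rot":[0,0,0],"linear":[0,0,0],"gripper":1}]'
```

```text
time: 28.85
ee_pos: [0.5902, 0.0927, 0.1797]
eef_rot: [0.003, -3.141, 0.0]
wrist_force: [0.2, -0.3, -1.2]
finger_gap: 0.021
grasp_force: 78.9
time: 29.65
ee_pos: [0.6112, 0.0927, 0.1795]
eef_rot: [0.003, -3.141, 0.0]
wrist_force: [0.0, -0.2, -1.7]
finger_gap: 0.0212
grasp_force: 78.9
time: 30.45
ee_pos: [0.6115, 0.0927, 0.2157]
eef_rot: [-0.003, 3.141, -0.0]
wrist_force: [-0.3, -0.2, -1.1]
finger_gap: 0.0211
grasp_force: 78.9
```

```bash
python3 chk.py 0.06 | grep -e green -e tray; python3 -c "
from h import *
print([round(arm.get_obs()['wrist_force'][2],2)])
c=cam('scene');print(proj(c,(.6203,.093,.036)),proj(c,(.6203,.093,.061)))"
```

```text
scene green [337, 252, 6, 10, 33] [339.8 256.9] [0.612 0.075]
scene tray [ 0.4419 -0.2049] [0.1206 0.2499] 0.4 x 0.381 0.503 y -0.33 -0.08
top tray [ 0.4399 -0.2103] [0.2566 0.1278] 89.8 x 0.375 0.504 y -0.339 -0.082
[np.float64(-2.92)]
[344.78385473 265.05384369] [345.10632206 260.97615136]
```

The weight reads -2.9 N, so green is on the hook. Continuing the lift.

```bash
python3 -m crank '[{"rot":[0,0,0],"linear":[0,0,0.1],"gripper":1},{"rot":[0,0,0],"linear":[0,0,0.12],"gripper":1},{"rot":[0,0,0],"linear":[0,0,0.12],"gripper":1},{"rot":[0,0,0],"linear":[0,0,0.12],"gripper":1},{"rot":[0,0,0],"linear":[0,0,0.12],"gripper":1},{"rot":[0,0,0],"linear":[0,0,0.12],"gripper":1},{"rot":[0,0,0],"linear":[0,0,0.12],"gripper":1},{"rot":[0,0,0],"linear":[0,0,0.12],"gripper":1}]'; python3 st.py; python3 chk.py 0.188 | grep -e green -e tray
```

```text
time: 31.35
ee_pos: [0.6111, 0.0927, 0.3569]
eef_rot: [0.003, -3.141, 0.0]
wrist_force: [-0.1, 0.1, -2.5]
finger_gap: 0.0214
grasp_force: 78.8
[0.6111 0.0927 0.3569] yaw -179.9 tq [ 0.03  0.   -0.03] q [ 0.03  0.46  0.42  1.54 -0.    0.03] z [-0.001 -0.    -1.   ]
scene green [335, 225, 26, 27, 334] [347.4 239.9] [0.625 0.096]
scene tray [ 0.442 -0.205] [0.1204 0.2499] 0.7 x 0.381 0.503 y -0.33 -0.08
top tray [ 0.4381 -0.2104] [0.2568 0.1241] 89.8 x 0.375 0.5 y -0.339 -0.082
```

```bash
python3 -m crank '[{"rot":[0,0,0],"linear":[-0.018,-0.03,0],"gripper":1},{"rot":[0,0,0],"linear":[-0.035,-0.059,0],"gripper":1},{"rot":[0,0,0],"linear":[-0.053,-0.089,0],"gripper":1},{"rot":[0,0,0],"linear":[-0.07,-0.118,0],"gripper":1},{"rot":[0,0,0],"linear":[-0.07,-0.118,0],"gripper":1},{"rot":[0,0,0],"linear":[-0.07,-0.118,0],"gripper":1},{"rot":[0,0,0],"linear":[-0.07,-0.118,0],"gripper":1},{"rot":[0,0,0],"linear":[-0.07,-0.118,0],"gripper":1}]'>/dev/null; python3 -m crank '[{"rot":[0,0,0],"linear":[-0.07,-0.118,0],"gripper":1},{"rot":[0,0,0],"linear":[-0.07,-0.118,0],"gripper":1},{"rot":[0,0,0],"linear":[-0.07,-0.118,0],"gripper":1},{"rot":[0,0,0],"linear":[-0.07,-0.118,0],"gripper":1},{"rot":[0,0,0],"linear":[-0.07,-0.118,0],"gripper":1},{"rot":[0,0,0],"linear":[-0.07,-0.118,0],"gripper":1},{"rot":[0,0,0],"linear":[-0.07,-0.118,0],"gripper":1},{"rot":[0,0,0],"linear":[-0.07,-0.118,0],"gripper":1}]'>/dev/null; python3 -m crank '[{"rot":[0,0,0],"linear":[-0.07,-0.118,0],"gripper":1},{"rot":[0,0,0],"linear":[-0.053,-0.089,0],"gripper":1},{"rot":[0,0,0],"linear":[-0.035,-0.059,0],"gripper":1},{"rot":[0,0,0],"linear":[-0.018,-0.03,0],"gripper":1},{"rot":[0,0,0],"linear":[0,0,0],"gripper":1},{"rot":[0,0,0],"linear":[0,0,0],"gripper":1},{"rot":[0,0,0],"linear":[0,0,0],"gripper":1},{"rot":[0,0,0],"linear":[0,0,0],"gripper":1}]'>/dev/null; python3 st.py; python3 chk.py 0.188 | grep -e green -e tray -e 'blue.*-0'
```

```text
[ 0.4328 -0.2081  0.3565] yaw -179.85 tq [ 0.03 -0.01  0.08] q [-0.6   0.17  0.01  1.42  0.   -0.6 ] z [ 0.  0. -1.]
scene blue [236, 177, 22, 20, 230] [246.4 186.9] [ 0.552 -0.215]
scene green [253, 149, 24, 21, 272] [265.  159.6] [ 0.447 -0.203]
scene tray [ 0.4427 -0.2047] [0.2498 0.1198] 89.9 x 0.383 0.502 y -0.33 -0.08
top green [371, 210, 10, 15, 32] [373.  219.3] [ 0.431 -0.189]
top tray [ 0.4383 -0.1869] [0.2094 0.1242] 89.6 x 0.376 0.5 y -0.292 -0.082
```

The tray is unchanged and green is over the middle slot. Lowering.

```bash
python3 -m crank '[{"rot":[0,0,0],"linear":[0,0,-0.08],"gripper":1},{"rot":[0,0,0],"linear":[0,0,-0.15],"gripper":1},{"rot":[0,0,0],"linear":[0,0,-0.2],"gripper":1},{"rot":[0,0,0],"linear":[0,0,-0.2],"gripper":1},{"rot":[0,0,0],"linear":[0,0,-0.18],"gripper":1},{"rot":[0,0,0],"linear":[0,0,-0.13],"gripper":1},{"rot":[0,0,0],"linear":[0,0,-0.08],"gripper":1},{"rot":[0,0,0],"linear":[0,0,-0.02],"gripper":1}]'; python3 -m crank '[{"rot":[0,0,0],"linear":[0,0,-0.02],"gripper":1},{"rot":[0,0,0],"linear":[0,0,-0.02],"gripper":1},{"rot":[0,0,0],"linear":[0,0,-0.02],"gripper":1},{"rot":[0,0,0],"linear":[0,0,-0.02],"gripper":1},{"rot":[0,0,0],"linear":[0,0,-0.02],"gripper":1},{"rot":[0,0,0],"linear":[0,0,0],"gripper":1},{"rot":[0,0,0],"linear":[0,0,0],"gripper":1},{"rot":[0,0,0],"linear":[0,0,0],"gripper":1}]'; python3 -m crank '[{"rot":[0,0,0],"linear":[0,0,-0.02],"gripper":1},{"rot":[0,0,0],"linear":[0,0,-0.02],"gripper":1},{"rot":[0,0,0],"linear":[0,0,-0.02],"gripper":1},{"rot":[0,0,0],"linear":[0,0,-0.02],"gripper":1},{"rot":[0,0,0],"linear":[0,0,0],"gripper":1},{"rot":[0,0,0],"linear":[0,0,0],"gripper":1},{"rot":[0,0,0],"linear":[0,0,0],"gripper":1},{"rot":[0,0,0],"linear":[0,0,0],"gripper":1}]'
```

```text
time: 34.75
ee_pos: [0.4319, -0.2079, 0.1993]
eef_rot: [0.003, -3.14, -0.002]
wrist_force: [0.8, 0.1, -1.8]
finger_gap: 0.0212
grasp_force: 78.8
time: 35.55
ee_pos: [0.4327, -0.2086, 0.1857]
eef_rot: [-0.003, 3.141, -0.0]
wrist_force: [0.2, -0.2, -1.3]
finger_gap: 0.021
grasp_force: 78.8
time: 36.35
ee_pos: [0.4327, -0.2086, 0.1737]
eef_rot: [-0.003, 3.141, -0.0]
wrist_force: [0.3, -0.1, -1.6]
finger_gap: 0.0212
grasp_force: 78.8
```

```bash
python3 -m crank '[{"rot":[0,0,0],"linear":[-0.04,0,0],"gripper":1},{"rot":[0,0,0],"linear":[-0.04,0,0],"gripper":1},{"rot":[0,0,0],"linear":[-0.05,0,0],"gripper":1},{"rot":[0,0,0],"linear":[-0.06,0,0],"gripper":1},{"rot":[0,0,0],"linear":[0,0,0],"gripper":1},{"rot":[0,0,0],"linear":[0,0,0],"gripper":1},{"rot":[0,0,0],"linear":[0,0,0.08],"gripper":1},{"rot":[0,0,0],"linear":[0,0,0.12],"gripper":1}]'; python3 -m crank '[{"rot":[0,0,0],"linear":[0,0,0.15],"gripper":1},{"rot":[0,0,0],"linear":[0,0,0.2],"gripper":1},{"rot":[0,0,0],"linear":[0,0,0.2],"gripper":1},{"rot":[0,0,0],"linear":[0,0,0.15],"gripper":1},{"rot":[0,0,0],"linear":[0,0,0.05],"gripper":1},{"rot":[0,0,0],"linear":[0,0,0],"gripper":1},{"rot":[0,0,0],"linear":[0,0,0],"gripper":1},{"rot":[0,0,0],"linear":[0,0,0],"gripper":1}]'>/dev/null;python3 st.py; python3 chk.py 0.031
```

```text
time: 37.15
ee_pos: [0.4037, -0.2082, 0.2033]
eef_rot: [0.003, -3.14, -0.002]
wrist_force: [0.1, 0.4, -1.7]
finger_gap: 0.021
grasp_force: 78.9
[ 0.4036 -0.2081  0.3147] yaw -179.9 tq [-0.03 -0.01  0.01] q [-0.64  0.12 -0.15  1.3   0.   -0.64] z [-0.002  0.001 -1.   ]
scene blue [236, 177, 22, 20, 236] [246.6 186.8] [ 0.454 -0.28 ]
scene blue [467, 280, 24, 20, 197] [475.9 292.4] [0.585 0.455]
scene green [260, 184, 22, 19, 225] [270.5 193.6] [ 0.455 -0.199]
scene red [415, 254, 13, 32, 251] [421.2 269.4] [0.563 0.299]
scene red [364, 264, 19, 10, 88] [373.  267.8] [0.601 0.17 ]
scene red [486, 265, 10, 10, 80] [490.5 269.2] [0.502 0.483]
scene tray [ 0.4299 -0.2044] [0.0967 0.2488] 0.4 x 0.381 0.478 y -0.329 -0.08
top blue [185, 175, 11, 16, 59] [191.5 183.8] [0.563 0.439]
top blue [386, 210, 15, 11, 79] [391.3 212.7] [ 0.456 -0.281]
top red [260, 161, 12, 5, 33] [265.8 162.4] [0.64  0.172]
top red [229, 173, 7, 27, 148] [231.5 186. ] [0.554 0.295]
top red [171, 175, 8, 8, 45] [174.4 178.1] [0.584 0.501]
top tray [ 0.4381 -0.209 ] [0.254  0.1241] 89.8 x 0.376 0.5 y -0.336 -0.082
```

Green stands. On to red, with its bail at (0.6211,0.1705).

```bash
python3 -m crank '[{"rot":[0,0,0],"linear":[0.078,0.158,0],"gripper":1},{"rot":[0,0,0],"linear":[0.078,0.158,0],"gripper":1},{"rot":[0,0,0],"linear":[0.078,0.158,0],"gripper":1},{"rot":[0,0,0],"linear":[0.078,0.158,0],"gripper":1},{"rot":[0,0,0],"linear":[0.078,0.158,0],"gripper":1},{"rot":[0,0,0],"linear":[0.078,0.158,0],"gripper":1},{"rot":[0,0,0],"linear":[0.078,0.158,0],"gripper":1},{"rot":[0,0,0],"linear":[0.078,0.158,0],"gripper":1}]'>/dev/null; python3 -m crank '[{"rot":[0,0,0],"linear":[0.078,0.158,0],"gripper":1},{"rot":[0,0,0],"linear":[0.078,0.158,0],"gripper":1},{"rot":[0,0,0],"linear":[0.078,0.158,0],"gripper":1},{"rot":[0,0,0],"linear":[0.078,0.158,0],"gripper":1},{"rot":[0,0,0],"linear":[0.078,0.158,0],"gripper":1},{"rot":[0,0,0],"linear":[0.078,0.158,0],"gripper":1},{"rot":[0,0,0],"linear":[0.078,0.158,0],"gripper":1},{"rot":[0,0,0],"linear":[0.078,0.158,0],"gripper":1}]'>/dev/null; python3 -m crank '[{"rot":[0,0,0],"linear":[0,0,0],"gripper":1},{"rot":[0,0,0],"linear":[0,0,0],"gripper":1},{"rot":[0,0,0],"linear":[0,0,0],"gripper":1},{"rot":[0,0,0],"linear":[0,0,0],"gripper":1},{"rot":[0,0,0],"linear":[0,0,0],"gripper":1},{"rot":[0,0,0],"linear":[0,0,0],"gripper":1},{"rot":[0,0,0],"linear":[0,0,0],"gripper":1},{"rot":[0,0,0],"linear":[0,0,0],"gripper":1}]'>/dev/null; python3 st.py
```

```text
[0.5913 0.1706 0.3161] yaw -179.91 tq [ 0.01  0.03 -0.01] q [ 0.16  0.45  0.3   1.42 -0.    0.16] z [ 0.  0. -1.]
```

```bash
python3 -m crank '[{"rot":[0,0,0],"linear":[0,-0.005,-0.15],"gripper":1},{"rot":[0,0,0],"linear":[0,0,-0.15],"gripper":1},{"rot":[0,0,0],"linear":[0,0,-0.15],"gripper":1},{"rot":[0,0,0],"linear":[0,0,-0.15],"gripper":1},{"rot":[0,0,0],"linear":[0,0,-0.15],"gripper":1},{"rot":[0,0,0],"linear":[0,0,-0.15],"gripper":1},{"rot":[0,0,0],"linear":[0,0,-0.01],"gripper":1},{"rot":[0,0,0],"linear":[0,0,0],"gripper":1}]';  python3 -m crank '[{"rot":[0,0,0],"linear":[0.03,0,0],"gripper":1},{"rot":[0,0,0],"linear":[0.03,0,0],"gripper":1},{"rot":[0,0,0],"linear":[0.03,0,0],"gripper":1},{"rot":[0,0,0],"linear":[0.03,0,0],"gripper":1},{"rot":[0,0,0],"linear":[0.02,0,0],"gripper":1},{"rot":[0,0,0],"linear":[0,0,0],"gripper":1},{"rot":[0,0,0],"linear":[0,0,0],"gripper":1},{"rot":[0,0,0],"linear":[0,0,0],"gripper":1}]'; python3 -m crank '[{"rot":[0,0,0],"linear":[0,0,0.03],"gripper":1},{"rot":[0,0,0],"linear":[0,0,0.03],"gripper":1},{"rot":[0,0,0],"linear":[0,0,0.03],"gripper":1},{"rot":[0,0,0],"linear":[0,0,0.05],"gripper":1},{"rot":[0,0,0],"linear":[0,0,0.05],"gripper":1},{"rot":[0,0,0],"linear":[0,0,0.05],"gripper":1},{"rot":[0,0,0],"linear":[0,0,0],"gripper":1},{"rot":[0,0,0],"linear":[0,0,0],"gripper":1}]';python3 chk.py 0.06 | grep -e 'scene red' -e 'scene tray'; python3 -c "
from h import *
print(arm.get_obs()['wrist_force'])"
```

```text
time: 41.25
ee_pos: [0.5911, 0.1699, 0.1798]
eef_rot: [0.003, -3.141, 0.0]
wrist_force: [0.7, -0.3, -1.2]
finger_gap: 0.0215
grasp_force: 79.1
time: 42.05
ee_pos: [0.6121, 0.17, 0.1795]
eef_rot: [0.003, -3.141, 0.0]
wrist_force: [0.1, -0.9, -2.1]
finger_gap: 0.021
grasp_force: 79.1
time: 42.85
ee_pos: [0.6124, 0.1699, 0.2157]
eef_rot: [-0.003, 3.141, 0.0]
wrist_force: [-0.2, -0.7, -3.2]
finger_gap: 0.0212
grasp_force: 78.9
scene red [415, 254, 13, 32, 222] [421.5 269.9] [0.58  0.299]
scene red [364, 260, 8, 10, 52] [367.4 264.3] [0.61  0.154]
scene red [375, 263, 8, 11, 38] [379.1 268.8] [0.613 0.188]
scene red [486, 265, 10, 10, 79] [490.5 269.3] [0.519 0.477]
scene tray [ 0.4299 -0.2044] [0.0967 0.2488] 0.4 x 0.381 0.478 y -0.329 -0.08
[ 0.37459283  0.10705793 -2.75813299]
```

Red is lifting. I'll raise it and carry it to slot 3 at y=-0.131.

```bash
python3 -m crank '[{"rot":[0,0,0],"linear":[0,0,0.1],"gripper":1},{"rot":[0,0,0],"linear":[0,0,0.12],"gripper":1},{"rot":[0,0,0],"linear":[0,0,0.12],"gripper":1},{"rot":[0,0,0],"linear":[0,0,0.12],"gripper":1},{"rot":[0,0,0],"linear":[0,0,0.12],"gripper":1},{"rot":[0,0,0],"linear":[0,0,0.12],"gripper":1},{"rot":[0,0,0],"linear":[0,0,0.12],"gripper":1},{"rot":[0,0,0],"linear":[0,0,0.12],"gripper":1}]'; python3 st.py; python3 chk.py 0.188 | grep -e 'scene red' -e 'scene tray'
```

```text
time: 43.75
ee_pos: [0.6121, 0.1699, 0.3569]
eef_rot: [0.003, -3.141, 0.0]
wrist_force: [0.7, -1.0, -4.5]
finger_gap: 0.021
grasp_force: 78.9
[0.6121 0.1699 0.3569] yaw -179.9 tq [-0.02  0.   -0.02] q [ 0.16  0.5   0.49  1.56 -0.    0.15] z [-0.001 -0.    -1.   ]
scene red [365, 234, 25, 23, 291] [376.9 246.1] [0.619 0.171]
scene red [415, 254, 13, 32, 231] [421.5 270. ] [0.649 0.291]
scene red [486, 265, 10, 10, 80] [490.5 269.2] [0.594 0.45 ]
scene tray [ 0.4299 -0.2044] [0.0967 0.2488] 0.4 x 0.381 0.478 y -0.329 -0.08
```

```bash
python3 -m crank '[{"rot":[0,0,0],"linear":[-0.018,-0.03,0],"gripper":1},{"rot":[0,0,0],"linear":[-0.035,-0.059,0],"gripper":1},{"rot":[0,0,0],"linear":[-0.053,-0.089,0],"gripper":1},{"rot":[0,0,0],"linear":[-0.07,-0.118,0],"gripper":1},{"rot":[0,0,0],"linear":[-0.07,-0.118,0],"gripper":1},{"rot":[0,0,0],"linear":[-0.07,-0.118,0],"gripper":1},{"rot":[0,0,0],"linear":[-0.07,-0.118,0],"gripper":1},{"rot":[0,0,0],"linear":[-0.07,-0.118,0],"gripper":1}]'>/dev/null; python3 -m crank '[{"rot":[0,0,0],"linear":[-0.07,-0.118,0],"gripper":1},{"rot":[0,0,0],"linear":[-0.07,-0.118,0],"gripper":1},{"rot":[0,0,0],"linear":[-0.07,-0.118,0],"gripper":1},{"rot":[0,0,0],"linear":[-0.07,-0.118,0],"gripper":1},{"rot":[0,0,0],"linear":[-0.07,-0.118,0],"gripper":1},{"rot":[0,0,0],"linear":[-0.07,-0.118,0],"gripper":1},{"rot":[0,0,0],"linear":[-0.07,-0.118,0],"gripper":1},{"rot":[0,0,0],"linear":[-0.07,-0.118,0],"gripper":1}]'>/dev/null; python3 -m crank '[{"rot":[0,0,0],"linear":[-0.07,-0.118,0],"gripper":1},{"rot":[0,0,0],"linear":[-0.053,-0.089,0],"gripper":1},{"rot":[0,0,0],"linear":[-0.035,-0.059,0],"gripper":1},{"rot":[0,0,0],"linear":[-0.018,-0.03,0],"gripper":1},{"rot":[0,0,0],"linear":[0,0,0],"gripper":1},{"rot":[0,0,0],"linear":[0,0,0],"gripper":1},{"rot":[0,0,0],"linear":[0,0,0],"gripper":1},{"rot":[0,0,0],"linear":[0,0,0],"gripper":1}]'>/dev/null; python3 st.py; python3 chk.py 0.188 | grep -v -e '0\.[2345]..\]'
```

```text
[ 0.4337 -0.1309  0.3565] yaw -179.85 tq [-0.01  0.04 -0.01] q [-0.45  0.11 -0.05  1.41  0.   -0.46] z [-0.  0. -1.]
scene green [260, 184, 22, 19, 225] [270.5 193.6] [ 0.553 -0.144]
scene red [278, 157, 23, 15, 172] [289.4 164.6] [ 0.442 -0.13 ]
scene tray [ 0.4276 -0.2047] [0.2511 0.0934] 88.4 x 0.382 0.478 y -0.329 -0.08
top tray [ 0.4714 -0.1227] [0.0559 0.0895] 9.3 x 0.438 0.5 y -0.163 -0.082
```

```bash
python3 -m crank '[{"rot":[0,0,0],"linear":[-0.008,0,-0.08],"gripper":1},{"rot":[0,0,0],"linear":[0,0,-0.15],"gripper":1},{"rot":[0,0,0],"linear":[0,0,-0.2],"gripper":1},{"rot":[0,0,0],"linear":[0,0,-0.2],"gripper":1},{"rot":[0,0,0],"linear":[0,0,-0.18],"gripper":1},{"rot":[0,0,0],"linear":[0,0,-0.13],"gripper":1},{"rot":[0,0,0],"linear":[0,0,-0.08],"gripper":1},{"rot":[0,0,0],"linear":[0,0,-0.02],"gripper":1}]'; python3 -m crank '[{"rot":[0,0,0],"linear":[0,0,-0.02],"gripper":1},{"rot":[0,0,0],"linear":[0,0,-0.02],"gripper":1},{"rot":[0,0,0],"linear":[0,0,-0.02],"gripper":1},{"rot":[0,0,0],"linear":[0,0,-0.02],"gripper":1},{"rot":[0,0,0],"linear":[0,0,-0.02],"gripper":1},{"rot":[0,0,0],"linear":[0,0,0],"gripper":1},{"rot":[0,0,0],"linear":[0,0,0],"gripper":1},{"rot":[0,0,0],"linear":[0,0,0],"gripper":1}]'; python3 -m crank '[{"rot":[0,0,0],"linear":[0,0,-0.02],"gripper":1},{"rot":[0,0,0],"linear":[0,0,-0.02],"gripper":1},{"rot":[0,0,0],"linear":[0,0,-0.02],"gripper":1},{"rot":[0,0,0],"linear":[0,0,-0.02],"gripper":1},{"rot":[0,0,0],"linear":[0,0,0],"gripper":1},{"rot":[0,0,0],"linear":[0,0,0],"gripper":1},{"rot":[0,0,0],"linear":[0,0,0],"gripper":1},{"rot":[0,0,0],"linear":[0,0,0],"gripper":1}]'
```

```text
time: 47.15
ee_pos: [0.4316, -0.1307, 0.1993]
eef_rot: [0.003, -3.14, -0.002]
wrist_force: [0.0, -0.2, -2.6]
finger_gap: 0.0212
grasp_force: 78.8
time: 47.95
ee_pos: [0.4324, -0.1313, 0.1858]
eef_rot: [-0.003, 3.141, -0.0]
wrist_force: [-0.6, -0.5, -0.8]
finger_gap: 0.0209
grasp_force: 78.9
time: 48.75
ee_pos: [0.4323, -0.1313, 0.1737]
eef_rot: [-0.003, 3.141, -0.0]
wrist_force: [-0.6, -0.5, -1.9]
finger_gap: 0.0209
grasp_force: 78.9
```

```bash
python3 -m crank '[{"rot":[0,0,0],"linear":[-0.04,0,0],"gripper":1},{"rot":[0,0,0],"linear":[-0.04,0,0],"gripper":1},{"rot":[0,0,0],"linear":[-0.05,0,0],"gripper":1},{"rot":[0,0,0],"linear":[-0.06,0,0],"gripper":1},{"rot":[0,0,0],"linear":[0,0,0],"gripper":1},{"rot":[0,0,0],"linear":[0,0,0],"gripper":1},{"rot":[0,0,0],"linear":[0,0,0.08],"gripper":1},{"rot":[0,0,0],"linear":[0,0,0.12],"gripper":1}]'; python3 -m crank '[{"rot":[0,0,0],"linear":[0,0,0.15],"gripper":1},{"rot":[0,0,0],"linear":[0,0,0.2],"gripper":1},{"rot":[0,0,0],"linear":[0,0,0.2],"gripper":1},{"rot":[0,0,0],"linear":[0,0,0.15],"gripper":1},{"rot":[0,0,0],"linear":[0,0,0.05],"gripper":1},{"rot":[0,0,0],"linear":[0,0,0],"gripper":1},{"rot":[0,0,0],"linear":[0,0,0],"gripper":1},{"rot":[0,0,0],"linear":[0,0,0],"gripper":1}]'>/dev/null;python3 st.py; python3 chk.py 0.031
```

```text
time: 49.55
ee_pos: [0.4034, -0.131, 0.2033]
eef_rot: [0.003, -3.14, -0.001]
wrist_force: [-0.1, 0.4, -1.0]
finger_gap: 0.0208
grasp_force: 79.0
[ 0.4032 -0.131   0.3148] yaw -179.9 tq [-0.06  0.   -0.02] q [-0.49  0.06 -0.22  1.29 -0.   -0.49] z [-0.002  0.001 -1.   ]
scene blue [236, 177, 22, 20, 240] [246.8 186.8] [ 0.454 -0.28 ]
scene blue [467, 280, 23, 20, 196] [475.9 292.4] [0.585 0.454]
scene green [260, 184, 21, 19, 225] [270.5 193.6] [ 0.455 -0.199]
scene red [283, 190, 20, 16, 166] [293.  197.7] [ 0.447 -0.127]
scene red [415, 254, 13, 32, 251] [421.2 269.4] [0.563 0.299]
scene red [486, 265, 10, 10, 80] [490.5 269.2] [0.502 0.483]
scene tray [ 0.3953 -0.1934] [0.2621 0.0904] 71.0 x 0.381 0.478 y -0.329 -0.08
top blue [184, 175, 12, 16, 61] [191.3 184. ] [0.562 0.44 ]
top red [229, 173, 6, 27, 144] [231.5 186.3] [0.554 0.295]
top red [171, 175, 8, 7, 44] [174.5 178. ] [0.584 0.5  ]
top tray [ 0.4455 -0.1391] [0.1138 0.1098] 89.6 x 0.391 0.5 y -0.196 -0.082
```

All three cassettes are standing. Returning the picker, raised first so it clears the purple look-alike.

```bash
python3 -m crank '[{"rot":[0,0,0],"linear":[0,0,0.15],"gripper":1},{"rot":[0,0,0],"linear":[0,0,0.2],"gripper":1},{"rot":[0,0,0],"linear":[0,0.1,0.05],"gripper":1},{"rot":[0,0,0.013],"linear":[-0.025,0.18,0],"gripper":1},{"rot":[0,0,0.013],"linear":[0,0.18,0],"gripper":1},{"rot":[0,0,0.013],"linear":[0,0.18,0],"gripper":1},{"rot":[0,0,0],"linear":[0,0.18,0],"gripper":1},{"rot":[0,0,0],"linear":[0,0.18,0],"gripper":1}]'>/dev/null; python3 -m crank '[{"rot":[0,0,0],"linear":[0,0.18,0],"gripper":1},{"rot":[0,0,0],"linear":[0,0.18,0],"gripper":1},{"rot":[0,0,0],"linear":[0,0.18,0],"gripper":1},{"rot":[0,0,0],"linear":[0,0.18,0],"gripper":1},{"rot":[0,0,0],"linear":[0,0.18,0],"gripper":1},{"rot":[0,0,0],"linear":[0,0.017,0],"gripper":1},{"rot":[0,0,0],"linear":[0,0,0],"gripper":1},{"rot":[0,0,0],"linear":[0,0,0],"gripper":1}]'; python3 -c "
from h import *
o=arm.get_obs();print(((np.array([.3995,.1566,.1775])-o['ee_pos'])/.15).round(3))";python3 st.py
```

```text
time: 52.05
ee_pos: [0.3999, 0.1558, 0.3758]
eef_rot: [0.131, -3.138, 0.001]
wrist_force: [0.3, 0.1, -1.2]
finger_gap: 0.0214
grasp_force: 79.3
[-0.003  0.006 -1.322]
[0.3999 0.1558 0.3758] yaw -175.23 tq [-0.03 -0.02 -0.02] q [ 0.2   0.07 -0.06  1.45 -0.    0.12] z [-0. -0. -1.]
```

```bash
python3 -m crank '[{"rot":[0,0,0],"linear":[0,0.005,-0.12],"gripper":1},{"rot":[0,0,0],"linear":[0,0,-0.2],"gripper":1},{"rot":[0,0,0],"linear":[0,0,-0.22],"gripper":1},{"rot":[0,0,0],"linear":[0,0,-0.22],"gripper":1},{"rot":[0,0,0],"linear":[0,0,-0.22],"gripper":1},{"rot":[0,0,0],"linear":[0,0,-0.2],"gripper":1},{"rot":[0,0,0],"linear":[0,0,-0.14],"gripper":1},{"rot":[0,0,0],"linear":[0,0,0],"gripper":1}]'; python3 -m crank '[{"rot":[0,0,0],"linear":[0,0,0],"gripper":1},{"rot":[0,0,0],"linear":[0.06,0.002,0],"gripper":1},{"rot":[0,0,0],"linear":[0.08,0.003,0],"gripper":1},{"rot":[0,0,0],"linear":[0.08,0.003,0],"gripper":1},{"rot":[0,0,0],"linear":[0.08,0.003,0],"gripper":1},{"rot":[0,0,0],"linear":[0.08,0.003,0],"gripper":1},{"rot":[0,0,0],"linear":[0.06,0.003,0],"gripper":1},{"rot":[0,0,0],"linear":[0.02,0,0],"gripper":1}]'; python3 -m crank '[{"rot":[0,0,0],"linear":[0,0,0],"gripper":1},{"rot":[0,0,0],"linear":[0,0,0],"gripper":1},{"rot":[0,0,0],"linear":[0,0,0],"gripper":1},{"rot":[0,0,0],"linear":[0,0,-0.015],"gripper":1},{"rot":[0,0,0],"linear":[0,0,-0.015],"gripper":1},{"rot":[0,0,0],"linear":[0,0,-0.01],"gripper":1},{"rot":[0,0,0],"linear":[0,0,0],"gripper":1},{"rot":[0,0,0],"linear":[0,0,0],"gripper":1}]';python3 st.py
```

```text
time: 52.85
ee_pos: [0.3982, 0.1557, 0.1759]
eef_rot: [0.129, -3.134, 0.001]
wrist_force: [0.0, -0.2, -0.2]
finger_gap: 0.021
grasp_force: 79.1
time: 53.65
ee_pos: [0.4701, 0.1596, 0.1778]
eef_rot: [0.131, -3.139, 0.0]
wrist_force: [0.3, -0.0, -0.9]
finger_gap: 0.0209
grasp_force: 79.2
time: 54.45
ee_pos: [0.469, 0.1596, 0.172]
eef_rot: [0.131, -3.139, 0.0]
wrist_force: [0.1, -1.1, -1.9]
finger_gap: 0.0211
grasp_force: 79.2
[0.469  0.1596 0.172 ] yaw -175.22 tq [ 0.03 -0.06  0.02] q [ 0.18  0.28 -0.33  0.96 -0.    0.1 ] z [-0. -0. -1.]
```

Another 1.5 mm down, then release and withdraw upwards.

```bash
python3 -m crank '[{"rot":[0,0,0],"linear":[0,0,-0.005],"gripper":1},{"rot":[0,0,0],"linear":[0,0,-0.005],"gripper":1},{"rot":[0,0,0],"linear":[0,0,0],"gripper":1},{"rot":[0,0,0],"linear":[0,0,0],"gripper":0.4},{"rot":[0,0,0],"linear":[0,0,0],"gripper":0},{"rot":[0,0,0],"linear":[0,0,0],"gripper":-0.3},{"rot":[0,0,0],"linear":[0,0,0],"gripper":-0.3},{"rot":[0,0,0],"linear":[0,0,0],"gripper":-0.3}]'; python3 -m crank '[{"rot":[0,0,0],"linear":[0,0,0.05],"gripper":-0.3},{"rot":[0,0,0],"linear":[0,0,0.1],"gripper":-0.3},{"rot":[0,0,0],"linear":[0,0,0.15],"gripper":-0.3},{"rot":[0,0,0],"linear":[0,0,0.2],"gripper":-0.3},{"rot":[0,0,0],"linear":[-0.1,0,0.2],"gripper":-0.3},{"rot":[0,0,0],"linear":[-0.15,0,0.1],"gripper":-0.3},{"rot":[0,0,0],"linear":[-0.15,0,0],"gripper":-0.3},{"rot":[0,0,0],"linear":[-0.1,0,0],"gripper":-0.3}]'; python3 -m crank '[{"rot":[0,-0.04,0],"linear":[0,0,0],"gripper":-0.3},{"rot":[0,-0.04,0],"linear":[0,0,0],"gripper":-0.3},{"rot":[0,-0.04,0],"linear":[0,0,0],"gripper":-0.3},{"rot":[0,-0.04,0],"linear":[0,0,0],"gripper":-0.3},{"rot":[0,-0.04,0],"linear":[0,0,0],"gripper":-0.3},{"rot":[0,0,0],"linear":[0,0,0],"gripper":-0.3},{"rot":[0,0,0],"linear":[0,0,0],"gripper":-0.3},{"rot":[0,0,0],"linear":[0,0,0],"gripper":-0.3}]'>/dev/null;  python3 -m crank '[{"rot":[0,0,0],"linear":[0,0,0],"gripper":-0.3},{"rot":[0,0,0],"linear":[0,0,0],"gripper":-0.3},{"rot":[0,0,0],"linear":[0,0,0],"gripper":-0.3},{"rot":[0,0,0],"linear":[0,0,0],"gripper":-0.3},{"rot":[0,0,0],"linear":[0,0,0],"gripper":-0.3},{"rot":[0,0,0],"linear":[0,0,0],"gripper":-0.3},{"rot":[0,0,0],"linear":[0,0,0],"gripper":-0.3},{"rot":[0,0,0],"linear":[0,0,0],"gripper":-0.3}]'>/dev/null; python3 st.py
cat > fin.py <<'E'
from chk import *
o=arm.get_obs();c=cam('wrist',o);im=arm.get_image('wrist');h=cv2.cvtColor(im,cv2.COLOR_RGB2HSV)
for lo,z,n in[((8,180,190),.216,'top face'),((8,150,80),.186,'whole')]:
    m=cv2.inRange(h,lo,(20,255,255));k,l,s,ce=cv2.connectedComponentsWithStats(m)
    for i in range(1,k):
        if s[i,4]>80:
            b=cv2.boxPoints(cv2.minAreaRect(cv2.findContours((l==i).astype('uint8'),0,2)[0][0]))
            print(n,s[i].tolist(),ray(c,ce[i],z).round(4),np.array([ray(c,q,z)[:2] for q in b]).round(3).tolist())
e={n:(lambda g:(g[1].min(),g[1].max(),g[0].min(),g[0].max()))(np.nonzero(cv2.inRange(cv2.cvtColor(i,cv2.COLOR_RGB2HSV)[140:215,370:410],(8,130,80),(20,255,255)))) for n,i in[('start',np.ascontiguousarray(cv2.imread('pics/scene0.png')[:,:,::-1])),('now',arm.get_image('scene'))]}
print('scene handle bbox',e)
E
python3 fin.py;python3 chk.py .031
```

```text
time: 55.25
ee_pos: [0.469, 0.1596, 0.1706]
eef_rot: [-0.131, 3.139, -0.0]
wrist_force: [-0.0, -0.2, -0.3]
finger_gap: 0.0552
grasp_force: 0.0
time: 56.05
ee_pos: [0.3931, 0.1596, 0.2917]
eef_rot: [-0.131, 3.137, 0.0]
wrist_force: [0.3, -0.8, 0.3]
finger_gap: 0.0557
grasp_force: 0.0
[0.394  0.1596 0.2906] yaw -174.76 tq [-0.02  0.43  0.04] q [ 0.31 -0.25 -0.65  0.77 -0.12  0.2 ] z [ 0.407  0.    -0.914]
top face [150, 225, 15, 17, 101] [0.4881 0.0023 0.216 ] [[0.475, -0.001], [0.47, 0.008], [0.499, 0.005], [0.504, -0.004]]
top face [308, 227, 23, 14, 299] [0.4686 0.1591 0.216 ] [[0.461, 0.148], [0.458, 0.169], [0.477, 0.171], [0.48, 0.149]]
whole [43, 87, 20, 14, 185] [ 0.3645 -0.0514  0.186 ] [[0.364, -0.059], [0.356, -0.048], [0.365, -0.044], [0.374, -0.055]]
whole [101, 92, 20, 15, 197] [ 0.3644 -0.0083  0.186 ] [[0.362, -0.015], [0.355, -0.002], [0.366, -0.001], [0.373, -0.015]]
whole [308, 186, 24, 56, 1187] [0.4734 0.1591 0.186 ] [[0.52, 0.148], [0.436, 0.146], [0.434, 0.167], [0.518, 0.174]]
whole [150, 225, 28, 18, 232] [ 0.5253 -0.0186  0.186 ] [[0.543, -0.04], [0.513, -0.02
[... 264 characters left out ...]
[467, 280, 23, 20, 194] [475.9 292.5] [0.585 0.455]
scene green [260, 185, 21, 19, 221] [270.5 194.9] [ 0.459 -0.197]
scene red [283, 191, 21, 16, 163] [293.4 199. ] [ 0.451 -0.124]
scene red [415, 254, 13, 32, 249] [421.2 269.3] [0.563 0.299]
scene red [486, 265, 10, 10, 80] [490.5 269.2] [0.502 0.483]
scene tray [ 0.3995 -0.1931] [0.2616 0.0849] 72.4 x 0.385 0.477 y -0.327 -0.078
top blue [189, 175, 7, 14, 47] [192.4 182.5] [0.568 0.436]
top blue [385, 208, 16, 16, 162] [392.  215.8] [ 0.445 -0.283]
top red [229, 173, 7, 27, 151] [231.5 186.2] [0.554 0.295]
top red [171, 175, 8, 8, 46] [174.5 177.9] [0.584 0.5  ]
top tray [ 0.4417 -0.2067] [0.2563 0.124 ] 89.8 x 0.379 0.504 y -0.335 -0.079
```

The picker reads exactly where it started. The tray and cassettes have just shifted together by about 4 mm, which looks like the announced knock. I'll wait and re-check.

```bash
for i in 1 2; do python3 -m crank '[{"rot":[0,0,0],"linear":[0,0,0],"gripper":-0.3},{"rot":[0,0,0],"linear":[0,0,0],"gripper":-0.3},{"rot":[0,0,0],"linear":[0,0,0],"gripper":-0.3},{"rot":[0,0,0],"linear":[0,0,0],"gripper":-0.3},{"rot":[0,0,0],"linear":[0,0,0],"gripper":-0.3},{"rot":[0,0,0],"linear":[0,0,0],"gripper":-0.3},{"rot":[0,0,0],"linear":[0,0,0],"gripper":-0.3},{"rot":[0,0,0],"linear":[0,0,0],"gripper":-0.3}]'>/dev/null; python3 chk.py .031 | grep -e tray -e 'scene [bgr].*-0' -e 'top [bg].*-0'; done
python3 - <<'E'
from h import *
# tray floor extent around the cassettes, wrist view: corners via grey mask
o=arm.get_obs();c=cam('wrist',o);im=save('wrist','wfin.png');h=cv2.cvtColor(im,cv2.COLOR_RGB2HSV)
for n,(a,b) in {'blue':[(105,140,40),(125,255,255)],'green':[(55,130,30),(75,255,255)],'red':[(0,180,60),(4,255,255)]}.items():
    m=cv2.inRange(h,a,b);m[:,330:]=0;m=cv2.morphologyEx(m,cv2.MORPH_CLOSE,np.ones((5,5)));k,l,s,ce=cv2.connectedComponentsWithStats(m)
    for i in range(1,k):
        if s[i,4]>60:print(n,s[i].tolist(),ray(c,ce[i],.025).round(3))
E
```

```text
scene blue [236, 178, 22, 20, 223] [246.2 187.8] [ 0.458 -0.28 ]
scene green [260, 185, 22, 19, 221] [270.5 194.8] [ 0.459 -0.197]
scene red [283, 191, 21, 16, 163] [293.4 199. ] [ 0.451 -0.124]
scene tray [ 0.3995 -0.1931] [0.2616 0.0849] 72.4 x 0.385 0.477 y -0.327 -0.078
top blue [385, 208, 16, 16, 162] [392.  215.8] [ 0.445 -0.283]
top tray [ 0.4417 -0.2067] [0.2563 0.1241] 89.8 x 0.379 0.504 y -0.335 -0.079
scene blue [236, 178, 22, 20, 224] [246.3 187.8] [ 0.458 -0.28 ]
scene green [260, 185, 21, 19, 221] [270.5 194.8] [ 0.459 -0.197]
scene red [283, 191, 21, 16, 169] [293.5 198.9] [ 0.451 -0.124]
scene tray [ 0.3995 -0.1931] [0.2616 0.0849] 72.4 x 0.385 0.477 y -0.327 -0.078
top blue [385, 208, 16, 16, 161] [392.  215.7] [ 0.446 -0.283]
top green [363, 211, 8, 11, 32] [365.2 218.3] [ 0.437 -0.186]
top tray [ 0.4417 -0.2065] [0.256 0.124] 89.8 x 0.379 0.504 y -0.334 -0.079
blue [0, 65, 31, 45, 999] [ 0.445 -0.263  0.025]
green [24, 67, 66, 47, 1721] [ 0.439 -0.199  0.025]
red [84, 73, 61, 45, 1617] [ 0.439 -0.124  0.025]
```

Everything is still, the cassettes stand in the tray and the picker hangs at home. Handing in.

```bash
python3 -c "
from cell import arm
print(arm.finish_job())"
```

```text
the job is handed in; nothing more can be done
None
```

I've handed the job in (no verdict came back): the dial is at its off stop, all three cassettes stand in the tray (a late tray knock of about 4 mm moved them together), and the picker is back in its stand.

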